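# Lock the felt press with its linchpin

### The arm

A 6-joint arm with a two-finger parallel gripper is mounted at the origin on a cart in front of the work surface, level with it; the furniture and walls round the work are solid. World frame = base frame: x ahead of the robot, y to its left, z up, the work surface at z = 0. Lengths are in mm, angles in rad, forces in N, time in s.
With the tool pointing down it reaches from about 400 to 925 mm from the base axis. Payload 12.5 kg.
Tool frame: the origin (TCP) lies at the very end of the fingers, on their centre line; the grasp point (between the pads) lies 19 mm behind it (env.grasp_offset is the distance from the TCP to the grasp point, in mm); z points along the fingers, y is the direction in which the jaws open and shut (so a half turn about z gives the same grasp; the last joint's range is limited). The gripper opens to 95 mm and grips with 3 to 60 N. Pads are 20 mm wide; open, the fingers measure 119 mm over their backs; the gripper's body (75 mm by 180 mm) begins 59 mm behind the grasp point.
Start: joints at [1.173, 0.491, 1.559, -0, 1.092, -0.106], TCP at [179.782, 598.606, 181.161] pointing down, gripper open.
Joint ranges: [-3.1, 3.1], [-0.84, 2.19], [0.05, 2.79], [-1.13, 4.28], [0.06, 2.93], [-2.69, 2.69]. Speed limits (rad/s): [2.22, 2.22, 2.79, 3.14, 3.14, 3.14].

### API

Orientations are given as [roll, pitch, yaw] about the fixed x, y, z axes, in that order (R = Rz(yaw) Ry(pitch) Rx(roll)).
In Python, from cell import env gives the robot as it stands. The module is installed in compiled form; this text tells all that it offers.
- The arm moves only by the shell command python3 -m pendant 'ROWS'. ROWS is JSON, one flat list of numbers, 5 for each row, row after row: the shift along the tool's x, y, z as a fraction of full scale, then the turn about the tool's z as a fraction of full scale, then the gripper's target within -1 to 1 (shut at 1, half-way at 0, fully open at -1). In form: [x, y, z, turn, grip, x, y, z, turn, grip, ...]. A call has 1 to 10 rows; each row shifts and turns the commanded pose from where the row before left it, along the tool's axes as they then stand; what a row does not reach is not made up. Full scale, the value 1, is 0.4 m for a shift and 180 degrees for a turn. A row lasts 1/8 s, in which the tool goes at most 62.5 mm and 10.7 degrees, less where a joint would pass 70% of its speed; a pose out of reach is approached as far as the arm can. A call with a number of a shift or a turn outside -1 to 1 is refused whole. A call with a gripper value outside its range is refused whole. The fingers move at their own pace and stop on an object; the grip force is fixed at half the most. Time passes only in rows, so rows that do not move let the fingers close. It gives the time, the measured TCP pose, the force and the opening at its end, in the units of the state.
- env.state(): the state, without advancing time (a new reading comes with each control period).
- env.read_camera(name): name is "side" or "top"; returns the picture (384x512x3 uint8, red, green, blue); there is no depth.
- env.camera_model(name): a dict with "fx", "fy", "cx", "cy" (pixels), "k1" (the pictures are not rectified: a ray, as slopes to the right and down, at radius r is drawn at 1 + k1 r^2 times it, then the intrinsics apply), "view" (4x4, takes a point from world to camera coordinates). Camera axes: x right, y down, z forward; pixel columns grow to the right and rows downward; lengths in mm; the calibration is good to about 2 mm. A picture is of the moment at which its call begins. camera_model takes no time and is no camera call.
- env.job_done(): hands the job in, once; it reports no verdict.
Trained networks look in the newest picture that a camera, given by its name, has taken for a name from the list of things; names that differ only in an ending like _2 or _b are one class to them, and where a whole thing is asked for, a point or a joint stands for the part that bears it (a point fixed in the world has none). Each returns a list of dicts, best first, with "confidence" (0 to 1); they miss things now and then, are a little off and sometimes report something else, mostly with a low value. They report only what shows in the picture. A call takes as long as a camera call. They do not tell look-alikes from the thing itself.
- env.masks_of(thing, camera): "region" (384x512 bool, what is visible of it).
- env.landmark_of(thing, camera): "xyz" ([x, y, z] in mm, in world coordinates, good to about 4 mm: a listed point, or the origin of a listed thing).
The state is a dict: "t": time; "joints": joint angles; "qvel": joint speeds; "tau": joint torques, N m; "eef_pos": TCP position; "tcp_rot": TCP orientation; "ft_force": force on the tool from outside, world axes, zero at the start; "moment": the same for the moment, N m; "opening": opening from 0.0 (shut) to 1.0 (fully open).
Only numpy, scipy, OpenCV 4.12 (cv2) and the standard library are available. Lean on these libraries where they do the work, as an engineer would, in place of code of your own. Each camera call takes 0.05 s, during which the arm holds its last target.

### The job

Lock the felt press shut: take the linchpin from the desk and push it fully home from the front through the square hole in the steel post, with its ring still folded back. Then swing the sprung ring up over the post and press its thumb tab down until the ring snaps under the far end of the pin, and leave the pin fully home. Feel for the hole and be gentle: 25 N is plenty for anything you press on the press, pin or ring; leave the other things on the desk where they are.

Things in the scene. Friction and masses are not known exactly. Their poses are not given: they have to be found in the camera images.
- press_mark (a point): On the press's middle line, in the plane of the post's front face, 81 mm above the desk. x points level into the press (insertion direction), y left, z up. The post's square hole, 11.8 x 11.8 mm, runs along x; its centre has the mark's x and z but the middle of the post in y, up to 10 mm off. In its play the released head sags about 0.07 rad; swinging the ring can draw the pin out some mm.
- pin: Linchpin. Steel shank 10 x 10 mm along +x from the shoulder to a round nose at x = 55; its last 17 mm taper to 9 mm wide (y). Origin: shank axis at the shoulder, 5 mm above the desk as it lies; z up. Black head, the grip: x -36 to 0, 16 mm wide, z -5 to 30; ring lug behind it to x = -48. Fully home the shoulder meets the post's front, head upright toward the robot. 0.08 to 0.15 kg.
- ring (a joint): Ring's swing (rad) about the pin's y axis through x = -42, z = 6 mm of the pin. 0: folded back on its stop, 120 deg up and back from the shank; upright at 0.52; level forward at 2.09. A weak spring (under 1 N) swings it back if let go. Near 2.15 the bow rides over the nose, the ring stretching 3 mm: 5 to 15 N down on the tab. Over 2.19 it is snapped under the nose and stays; end stop 2.29.
- ring_loop: Steel wire ring, wire 6 mm. Origin on its swing axis; x runs along the loop to the bow (97 mm), where a flat thumb tab, 24 mm wide, 5 mm thick, sticks out to x = 118. 57 mm wide outside, 45 inside: it passes round the post. Folded back, the tab's end is 101 mm behind the shoulder, 108 mm above the pin's axis. Press the tab near its end, clear of the nose; locked, its end is 16 mm under the axis.
- glue_stick: Bystander: standing yellow glue stick, 23 mm across, 89 mm tall; origin at its foot. Leave it.
- spool_blue: Bystander: blue thread spool, 45 x 28 x 38 mm. Leave it.
- spool_red: Bystander: red thread spool, 45 x 28 x 38 mm. Leave it.
- eraser: Bystander: pink eraser, 20 x 40 x 13 mm. Leave it.
- glue_white: Bystander: standing white squeeze bottle with a pointed nozzle, 42 x 52 mm, 171 mm tall; origin at its foot. Leave it.
- tape_masking: Bystander: roll of masking tape lying flat, 104 mm across, 25 mm high. Leave it.
- press: Felt press, fixed: two wooden boards 250 (x) x 150 mm, felt discs between, top board's top 57 mm above the desk; origin under its middle. At the near end a steel post rises through a cross slot: 30 mm along x, 28 mm wide (y), top 101 mm above the desk. It is clamped with its middle up to 10 mm to either side of the press's middle line and does not move; where must be seen or felt.
Mind the look-alikes: they are no part of the job. Leave any orange or pink look-alike of the pin alone.

How it is judged (in metres and radians):
On the way:
1. the pin is fully home in the post's hole while the ring is still open (x of pin in the frame of press_mark between -0.004 and 0.003 m and y of pin in the frame of press_mark between -0.013 and 0.013 m and z of pin in the frame of press_mark between -0.005 and 0.005 m and angle between the x axis of pin and the x axis of press_mark, either way round below 0.15 rad and value of joint ring below 1 rad), for 0.2 s.
At the end, for the whole second after the job is handed in: Pin through the post, fully home (shoulder within 4 mm of the post's front, axis within 5 mm of the hole's height, 13 mm of the press's middle line and 0.15 rad of its x), ring snapped under the nose (joint above 2.19), pin and ring released and at rest (x of pin in the frame of press_mark between -0.004 and 0.003 m and y of pin in the frame of press_mark between -0.013 and 0.013 m and z of pin in the frame of press_mark between -0.005 and 0.005 m and angle between the x axis of pin and the x axis of press_mark, either way round below 0.15 rad and value of joint ring above 2.19 rad and linear speed of pin below 0.02 m/s and angular speed of ring_loop below 0.2 rad/s); the robot touches nothing.
It fails at once if the pin is pressed against the press with more than 30 N before it is home (contact force between pin and press above 30 N and x of pin in the frame of press_mark below -0.006 m).
It fails at once if the pin or its ring is strained against the press with more than 75 N (contact force between pin and press above 75 N).
It fails at once if the robot pushes against the press or the ring with more than 25 N (contact force between any of the arm, the fingers and press above 25 N or contact force between the fingers and ring_loop above 25 N).
It fails at once if a bystander is moved by more than 30 mm (distance of any of glue_stick, spool_blue, spool_red, eraser, glue_white, tape_masking from where it was at the start of the episode above 0.03 m).
It also fails if it takes over 72 s, if anything falls off the work surface, if the arm or the gripper's body presses on something with over 40 N, if the wrist force passes 120 N, or if a joint passes its speed limit or range.

## Working session

There is one attempt and no reset: what is moved stays moved. The work goes in short steps, Python scripts to look and compute and a shell command to move; the robot and the scene stay as the last step left them, time stands still between calls to the robot, and variables do not carry over. Pictures are saved under pics/ and viewed, and the job is handed in when it is done.

```bash
ls; mkdir -p pics; cat > h.py <<'E'
from cell import env
import numpy as np, cv2
def snap(cam,name):
    im=env.read_camera(cam); cv2.imwrite(f'pics/{name}.png',cv2.resize(im[:,:,::-1],(800,600))); return im
E
python3 - <<'E'
from h import *
print(env.state())
snap('side','s0'); snap('top','t0')
for c in ('side','top'):
    print(c,env.camera_model(c))
    for th in ('pin','press_mark','press','ring_loop','glue_stick','glue_white','tape_masking','spool_red','spool_blue','eraser'):
        try: print(th,[(np.round(d['xyz']).tolist(),round(d['confidence'],2)) for d in env.landmark_of(th,c)])
        except Exception as e: print(th,e)
E
```

```text
pics
{'t': 0.0, 'joints': array([ 1.17341351e+00,  4.91599933e-01,  1.55947597e+00, -1.74135538e-07,
        1.09169691e+00, -1.05578851e-01]), 'qvel': array([ 0.00041933, -0.0008841 , -0.00074095,  0.00040066,  0.00018634,
       -0.00064853]), 'tau': array([ 1.71371516e-05, -6.12654734e+01, -2.58165944e+01,  6.92673004e-02,
        4.82658797e-02, -1.25257079e-04]), 'eef_pos': array([179.65105748, 598.31581694, 180.52756031]), 'tcp_rot': array([-3.14041906e+00, -1.24214184e-04,  2.84978870e+00]), 'ft_force': array([-0.03642909,  0.83749198, -0.34427212]), 'moment': array([ 0.03021688, -0.04927641,  0.02144618]), 'opening': 0.9973575555149145}
side {'fx': 420.7477499719622, 'fy': 420.7477499719622, 'cx': 259.3719210132542, 'cy': 191.27916491468386, 'k1': -0.15846206176899644, 'view': array([[ 9.99829046e-01, -3.16762552e-03, -1.82166307e-02,
        -5.42619188e+02],
       [-1.79612764e-02, -4.00304072e-01, -9.16206332e-01,
         8.97454378e+01],
       [-4.38999288e-03,  9.16376897e-01, -4.00292532e-01,
         1.21227745e+03],
       [ 0.00000000e+00,  0.00000000e+00,  0.0000
[... 878 characters left out ...]
-02,
         5.74352987e+02],
       [ 9.02382244e-02,  1.80401661e-02, -9.95756805e-01,
         1.15062612e+03],
       [ 0.00000000e+00,  0.00000000e+00,  0.00000000e+00,
         1.00000000e+00]])}
pin [([530.0, -203.0, 4.0], 0.73), ([351.0, -131.0, 7.0], 0.64), ([477.0, -361.0, 1.0], 0.54)]
press_mark [([538.0, 148.0, 82.0], 0.64)]
press [([645.0, 165.0, -2.0], 0.93), ([528.0, -205.0, 2.0], 0.71)]
ring_loop [([346.0, -94.0, 13.0], 0.71), ([479.0, -402.0, 11.0], 0.6), ([480.0, -200.0, 12.0], 0.58)]
glue_stick []
glue_white [([774.0, -133.0, 1.0], 0.74)]
tape_masking [([626.0, 445.0, 1.0], 0.72)]
spool_red [([638.0, -85.0, 0.0], 0.49)]
spool_blue [([652.0, -198.0, -0.0], 0.65)]
eraser []
```

View pics/s0.png

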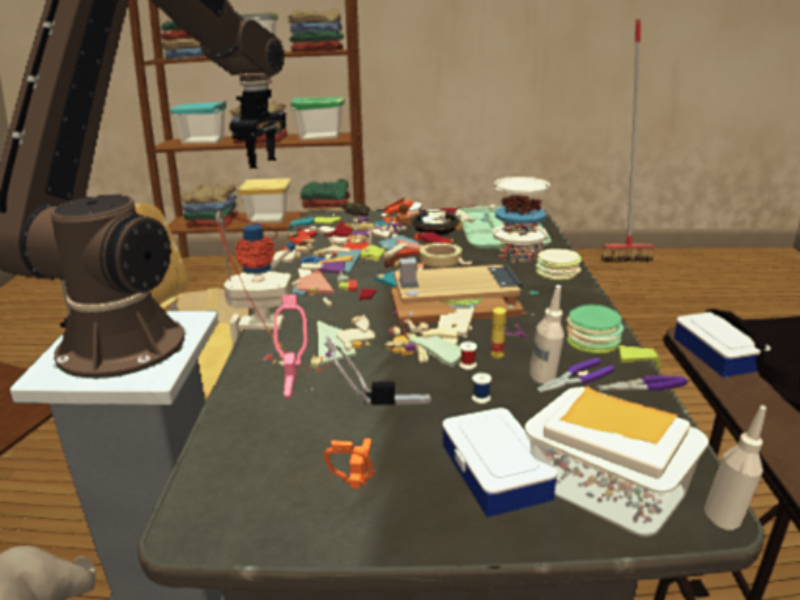

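View pics/t0.png

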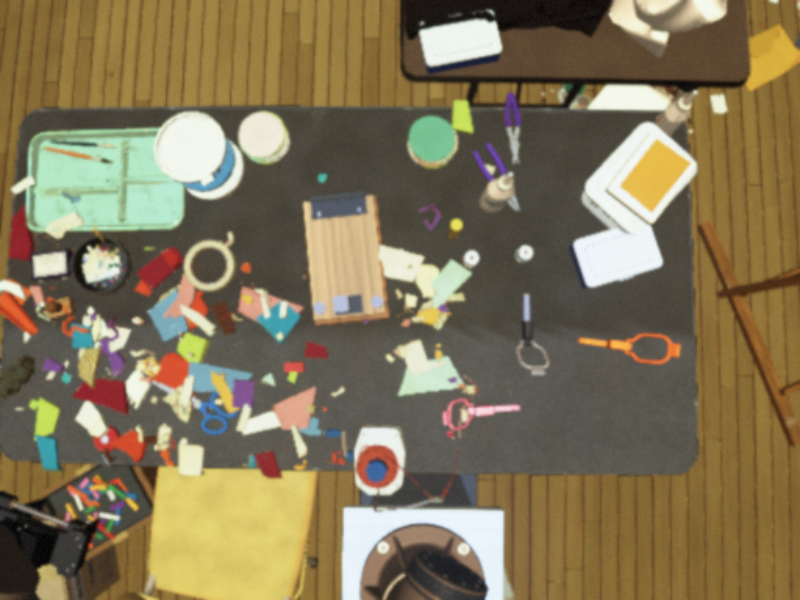

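The real pin (steel, black head) is at side (400,395) / top (527,330), with its shank pointing away from the robot. The press post is at top (348,303) / side (408,270). The pink and orange copies are decoys. I'll zoom in next.

```bash
cat >> h.py <<'E'
def proj(cam,P):
    m=env.camera_model(cam);P=np.atleast_2d(P).astype(float)
    c=(m['view'][:3,:3]@P.T).T+m['view'][:3,3]
    s=c[:,:2]/c[:,2:];r2=(s**2).sum(1,keepdims=True);s=s*(1+m['k1']*r2)
    return s*[m['fx'],m['fy']]+[m['cx'],m['cy']]
def unproj(cam,uv,z):
    m=env.camera_model(cam);uv=np.atleast_2d(uv).astype(float)
    d=(uv-[m['cx'],m['cy']])/[m['fx'],m['fy']];s=d.copy()
    for _ in range(20): s=d/(1+m['k1']*(s**2).sum(1,keepdims=True))
    R=m['view'][:3,:3];t=m['view'][:3,3];o=-R.T@t
    v=np.c_[s,np.ones(len(s))]@R
    return o+v*((z-o[2])/v[:,2])[:,None]
def crop(im,x0,y0,w,h,k,name,pts=()):
    c=cv2.resize(im[y0:y0+h,x0:x0+w,::-1],None,fx=k,fy=k,interpolation=cv2.INTER_CUBIC)
    for p in pts: cv2.circle(c,(int((p[0]-x0+.5)*k),int((p[1]-y0+.5)*k)),3,(0,255,0),1)
    cv2.imwrite(f'pics/{name}.png',c)
E
python3 - <<'E'
from h import *
a=env.read_camera('top');b=env.read_camera('side')
np.save('t0.npy',a);np.save('s0.npy',b)
crop(a,310,180,60,65,9,'tpin'); crop(a,185,115,75,100,6,'tpress')
crop(b,200,200,90,70,8,'spin'); crop(b,240,155,100,55,8,'spress')
E
```

```text
(no output)
```

View pics/tpin.png

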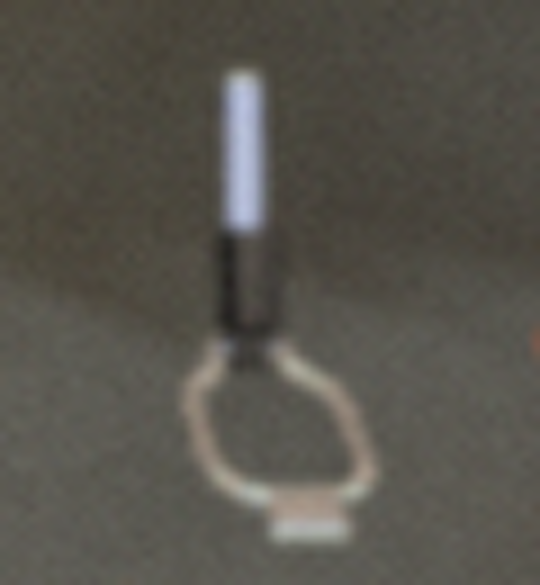

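View pics/tpress.png

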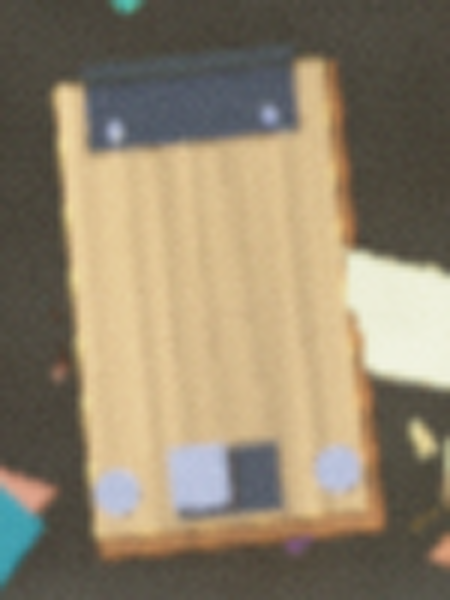

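View pics/spin.png

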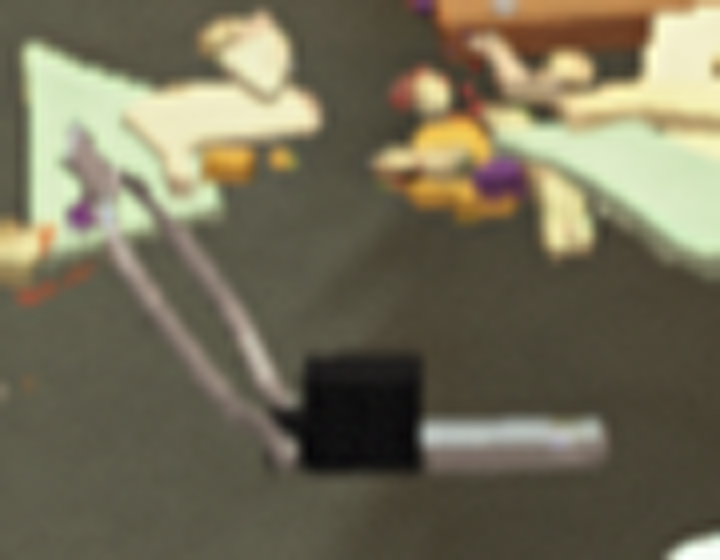

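View pics/spress.png

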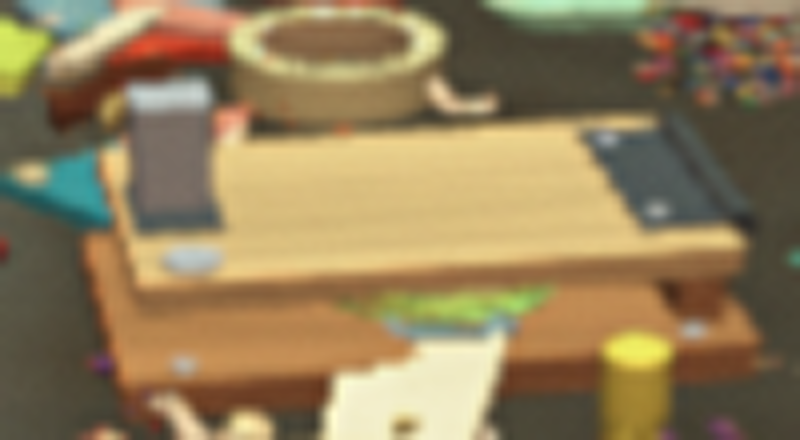

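```bash
python3 - <<'E'
from h import *
f=lambda L,x0,y0,k:np.array(L)/k+[x0,y0]-.5
b=unproj('top',f([(55,87),(328,60),(380,515),(97,540)],185,115,6),57);print('board',b.round(1))
for i,j in((3,0),(2,1)):
    d=b[j]-b[i];print('yaw',np.arctan2(d[1],d[0]),np.linalg.norm(d))
d=b[0]-b[1];print('yaw perp',np.arctan2(-d[0],d[1]),np.linalg.norm(d))
d=b[3]-b[2];print('yaw perp',np.arctan2(-d[0],d[1]),np.linalg.norm(d)); print('centre',b.mean(0))
p=unproj('top',f([(168,450),(226,444),(232,502),(177,508)],185,115,6),101);print('post',p.round(1),p.mean(0))
# side, post top face
p=unproj('side',f([(130,83),(205,83),(211,106),(129,108)],240,155,8),101);print('post side',p.round(1),p.mean(0))
p=unproj('side',f([(103,150),(655,115),(748,240),(135,285)],240,155,8),57);print('board side',p.round(1),p.mean(0))
# pin
q=unproj('top',f([(224,72),(264,72),(265,232),(222,232)],310,180,9),10);print('shank',q.round(1))
a=(q[0]+q[1])/2-(q[2]+q[3])/2;print(np.arctan2(a[1],a[0]),np.linalg.norm(a))
q=unproj('side',f([(425,422),(600,417),(605,462),(422,468)],200,200,8),5);print('side shank',q.round(1))
q=unproj('top',f([(272,345),(233,345)],310,180,9),10);print('lug',q)
q=unproj('top',f([(270,525),(350,525)],310,180,9),110);print('tab',q)
E
```

```text
board [[754.4 244.5  57. ]
 [769.7 103.7  57. ]
 [535.6  73.2  57. ]
 [521.  216.2  57. ]]
yaw 0.12064894172597572 235.0811083643223
yaw 0.12943696016451878 236.1042322628516
yaw perp 0.10813996141765733 141.60951884084
yaw perp 0.10126466877677487 143.70029833025922
centre [645.17848829 159.41928505  57.        ]
post [[563.3 175.5 101. ]
 [566.6 147.2 101. ]
 [538.3 143.6 101. ]
 [535.1 170.4 101. ]] [550.82869325 159.16844309 101.        ]
post side [[533.6 178.2 101. ]
 [563.3 176.6 101. ]
 [565.2 150.4 101. ]
 [533.4 149.8 101. ]] [548.89774582 163.7254466  101.        ]
board side [[521.4 218.9  57. ]
 [753.8 248.8  57. ]
 [770.7 111.3  57. ]
 [535.   78.4  57. ]] [645.20612196 164.32797315  57.        ]
shank [[ 582.3 -197.6   10. ]
 [ 582.5 -211.6   10. ]
 [ 526.4 -211.7   10. ]
 [ 526.2 -196.6   10. ]]
-0.008278582772306902 56.1364611006928
side shank [[ 525.5 -187.3    5. ]
 [ 579.6 -186.2    5. ]
 [ 580.2 -211.9    5. ]
 [ 524.9 -213.5    5. ]]
lug [[ 487.01978105 -213.92660724   10.        ]
 [ 486.86062189 -200.32104283   10.        ]]
tab [[ 428.29747445 -192.51395724  110.        ]
 [ 428.57901868 -217.98729938  110.        ]]
```

```bash
python3 -m pendant '[0,0,0,-0.0465,-1, 0,0,0,-0.0465,-1, -0.067,-0.13,0,0,-1, -0.067,-0.13,0,0,-1, -0.067,-0.13,0,0,-1, -0.067,-0.13,0,0,-1, -0.067,-0.13,0,0,-1, -0.067,-0.13,0,0,-1, -0.067,-0.13,0,0,-1, -0.067,-0.13,0,0,-1]'
```

```text
t: 2.45
eef_pos: [395.1, 181.0, 181.4]
tcp_rot: [3.141, 0.001, -3.141]
ft_force: [1.0, 0.7, -0.5]
opening: 1.002
```

```bash
python3 -m pendant '[-0.041,-0.137,0,0,-1, -0.041,-0.137,0,0,-1, -0.041,-0.137,0,0,-1, -0.041,-0.137,0,0,-1, -0.041,-0.137,0,0,-1, -0.041,-0.137,0,0,-1, -0.041,-0.137,0,0,-1, 0,0,0.13,0,-1, 0,0,0.13,0,-1, 0,0,0,0,-1]'
python3 - <<'E'
from h import *
a=env.read_camera('top');b=env.read_camera('side')
s=env.state();p=s['eef_pos'];print(p,s['tcp_rot'],s['ft_force'])
crop(a,290,160,110,85,7,'t1',proj('top',[p])); crop(b,190,150,110,120,5,'s1',proj('side',[p,p*[1,1,0]+[0,0,5]]))
E
```

```text
t: 3.7
eef_pos: [507.6, -200.2, 74.6]
tcp_rot: [3.138, -0.006, -3.142]
ft_force: [-0.9, 0.3, 0.3]
opening: 1.0
[ 509.88315811 -201.07796245   78.31703544] [-3.14133632e+00  6.37990304e-04 -3.14101183e+00] [0.56486049 0.54895715 0.34140338]
```

View pics/t1.png

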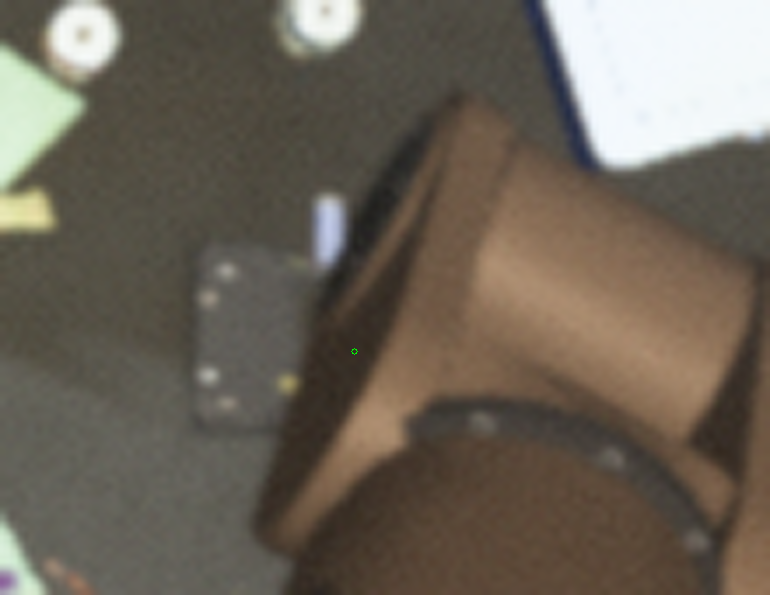

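View pics/s1.png

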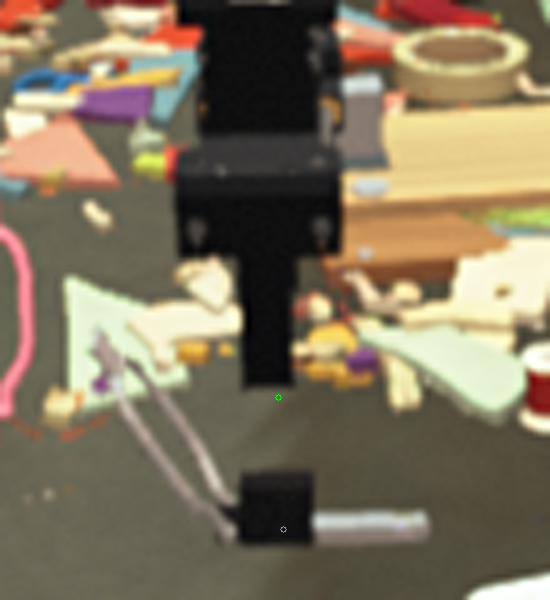

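The fingers straddle the head; at side crop the finger centre (269) sits about 4 mm behind the head centre (277). I'll move forward 5 mm, go down and grip.

```bash
python3 -m pendant '[-0.0125,0,0.06,0,-1, 0,0,0.06,0,-1, 0,0,0.06,0,-1, 0,0,0,0,1, 0,0,0,0,1, 0,0,0,0,1, 0,0,0,0,1, 0,0,0,0,1, 0,0,0,0,1]'
python3 - <<'E'
from h import *
b=env.read_camera('side')
s=env.state();p=s['eef_pos'];print(p,s['tcp_rot'],s['ft_force'],s['opening'])
crop(b,190,150,110,120,5,'s2',proj('side',[p]))
E
```

```text
t: 4.92
eef_pos: [514.3, -200.9, 5.2]
tcp_rot: [3.142, 0.0, -3.141]
ft_force: [-0.2, 0.1, 0.5]
opening: 0.429
[ 514.27387121 -200.85834763    5.11070076] [ 3.14146828e+00 -3.18107328e-05 -3.14122320e+00] [ 0.66901396 -0.03695303 -0.08395795] 0.3795551368498995
```

View pics/s2.png

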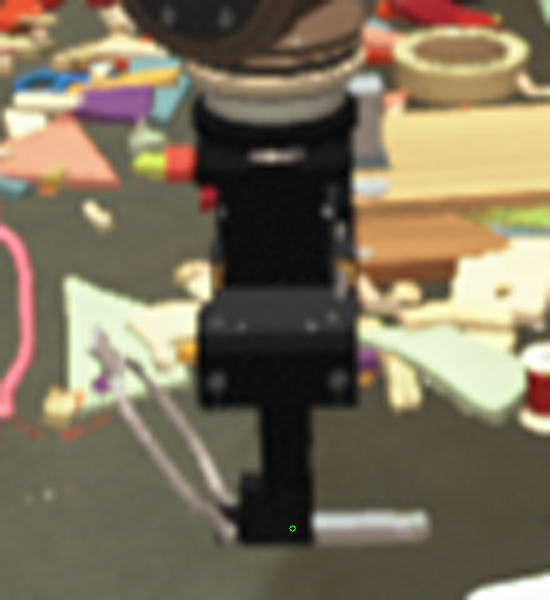

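The finger's front edge is nearly level with the shoulder, so I'll back off 5 mm before the jaws finish closing.

```bash
python3 -m pendant '[0.0125,0,0,0,0, 0,0,0,0,0.5, 0,0,0,0,1, 0,0,0,0,1, 0,0,0,0,1, 0,0,0,0,1]'
python3 - <<'E'
from h import *
s=env.state();p=s['eef_pos'];print(p,s['tcp_rot'],s['ft_force'],s['opening'])
E
```

```text
t: 5.72
eef_pos: [509.3, -200.8, 5.1]
tcp_rot: [3.141, 0.0, -3.141]
ft_force: [0.4, 0.1, -0.8]
opening: 0.031
[ 509.3033269  -200.84032817    5.09200879] [ 3.14149867e+00  2.10724838e-05 -3.14118704e+00] [ 0.35703608  0.05242241 -0.7731423 ] 0.031046884240321423
```

```bash
python3 - <<'E'
from h import *
b=env.read_camera('side');a=env.read_camera('top')
s=env.state();p=s['eef_pos'];print(s['opening'])
crop(b,190,150,110,120,5,'s3',proj('side',[p]))
crop(a,290,160,110,85,7,'t3',proj('top',[p]))
E
```

```text
0.0044787983658647786
```

View pics/s3.png

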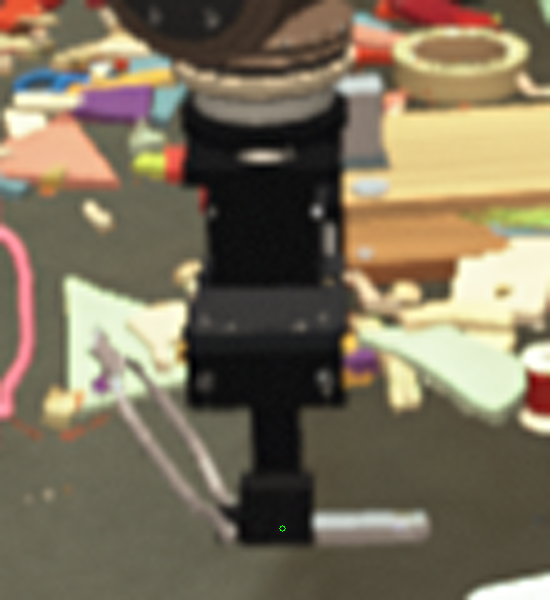

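View pics/t3.png

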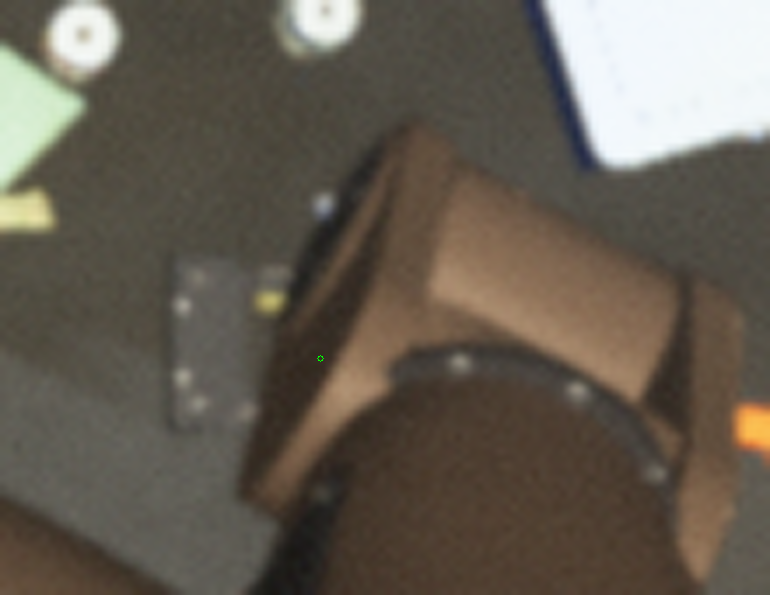

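```bash
python3 - <<'E'
from h import *
s=env.state();p=s['eef_pos'];print(s['opening'],s['t'])
b=env.read_camera('side')
g=np.clip(b.astype(float)*3.5,0,255).astype(np.uint8)
pts=proj('side',[p,p+[0,0,19],p+[0,0,78]])
crop(g,215,190,75,75,8,'s4',pts)
q=proj('side',[[510,-248,78],[510,-201,78],[510,-153,78]]);print((q-[190,150])*5)
print(unproj('top',np.array([[172,260],[172,430]])/7+[290,160]-.5,95))
E
```

```text
0.0044787983658647786 5.825
[[273.31219899 445.50424996]
 [276.12714035 395.59442121]
 [278.7762615  348.80036419]]
[[ 546.53613358 -121.70662744   95.        ]
 [ 475.75146697 -121.75335217   95.        ]]
```

View pics/s4.png

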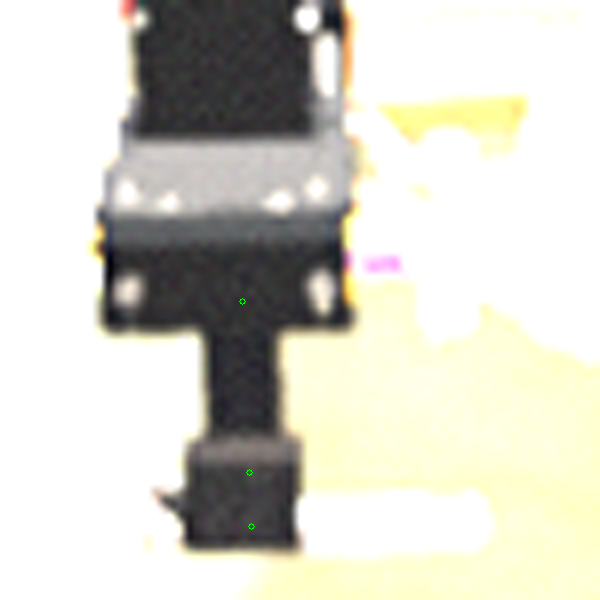

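The jaws shut empty: the head occludes the fingers, so the fingers are off toward +y. I'll raise the arm and see where the fingertips really are.

```bash
python3 -m pendant '[0,0,-0.1,0,1, 0,0,-0.1,0,0, 0,0,0,0,-1, 0,0,0,0,-1]'
python3 - <<'E'
from h import *
b=env.read_camera('side');a=env.read_camera('top')
s=env.state();p=s['eef_pos'];print(p,s['opening'],s['t'],s['joints'])
print(env.landmark_of('pin','side')[:2],env.landmark_of('pin','top')[:2])
g=np.clip(b.astype(float)*3.,0,255).astype(np.uint8)
crop(g,195,130,100,130,5,'s5',proj('side',[p,p+[0,0,78]]))
crop(np.clip(a*2.5,0,255).astype(np.uint8),280,160,120,85,6,'t5',proj('top',[p]))
E
```

```text
t: 6.38
eef_pos: [509.0, -200.7, 84.6]
tcp_rot: [3.141, -0.0, -3.141]
ft_force: [-0.0, -0.3, -0.2]
opening: 0.258
[ 508.7700181  -200.60457673   84.05306601] 0.3499940314559648 6.475 [-4.96405217e-01  5.03933215e-01  1.85241188e+00  8.81853338e-05
  7.87026706e-01 -2.06761176e+00]
[{'xyz': [528.9, -198.1, 4.0], 'confidence': 0.92}, {'xyz': [480.9, -364.4, 4.6], 'confidence': 0.81}] [{'xyz': [528.8, -201.7, 6.0], 'confidence': 0.6}, {'xyz': [349.7, -131.3, 7.8], 'confidence': 0.56}]
```

View pics/s5.png

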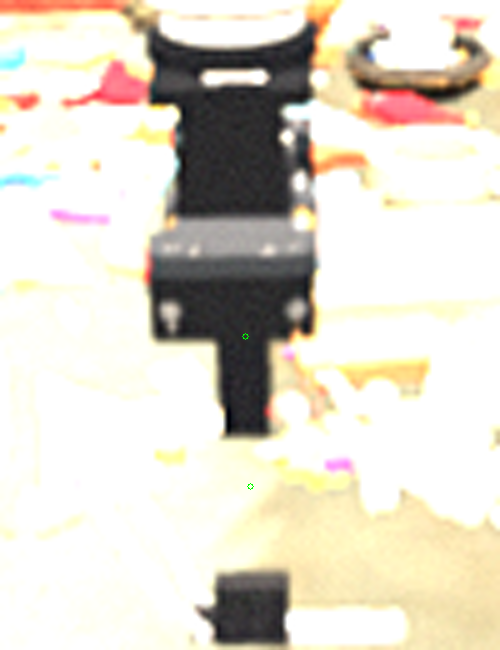

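View pics/t5.png

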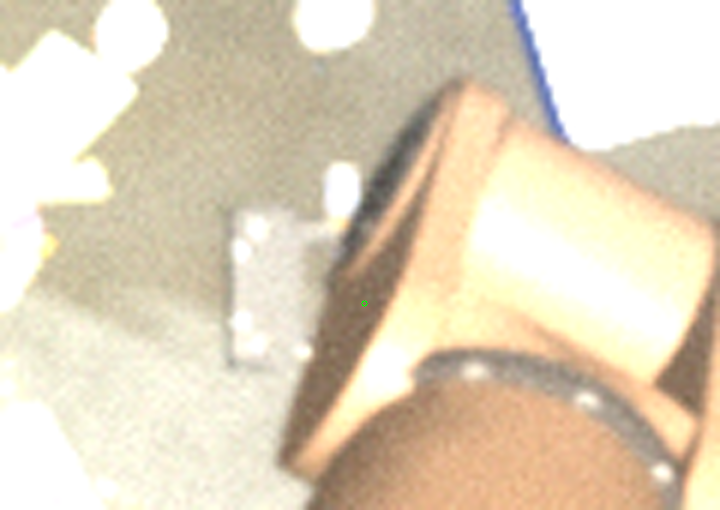

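```bash
python3 - <<'E'
from h import *
b=np.load('s0.npy')
p=np.array([179.65,598.3,180.5])
print((proj('side',[p])+.5)*800/512)
crop(np.clip(b*2.5,0,255).astype(np.uint8),130,55,80,70,8,'s6',proj('side',[p,p+[0,0,43],p+[0,0,78]]))
E
```

```text
[[264.50392897 177.26382879]]
```

View pics/s6.png

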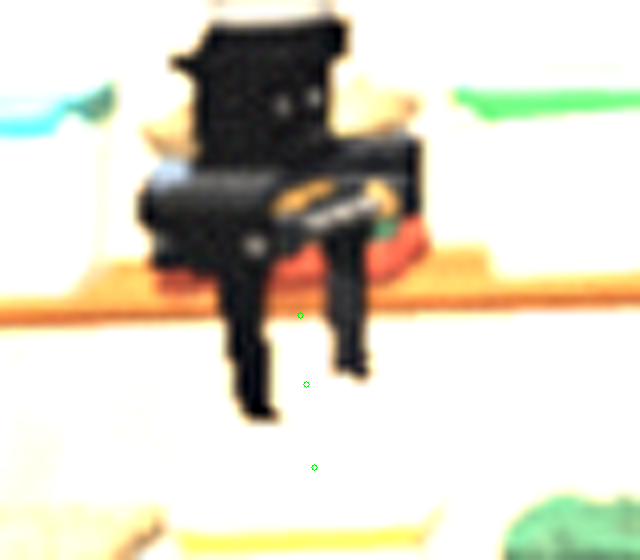

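In both the start picture and this one the fingertips appear about 40 mm above the reported TCP. That explains the empty grasp, because the tips closed above the 35 mm head. I'll open and go lower in careful steps, watching force and picture.

```bash
python3 -m pendant '[0,0,0.08,0,-1, 0,0,0.08,0,-1, 0,0,0.05,0,-1, 0,0,0.05,0,-1, 0,0,0,0,-1]'
python3 - <<'E'
from h import *
b=env.read_camera('side')
s=env.state();p=s['eef_pos'];print(p,s['opening'],s['t'],s['ft_force'])
g=np.clip(b.astype(float)*3.,0,255).astype(np.uint8)
crop(g,195,130,100,130,5,'s7',proj('side',[p,p+[0,0,40]]))
E
```

```text
t: 7.2
eef_pos: [508.3, -200.4, -20.5]
tcp_rot: [3.14, -0.003, -3.141]
ft_force: [0.2, 0.5, 0.6]
opening: 0.957
[ 508.85941033 -200.64589591  -19.52532488] 0.9750795823766254 7.25 [-0.01451679  0.95708588  0.11766621]
```

View pics/s7.png

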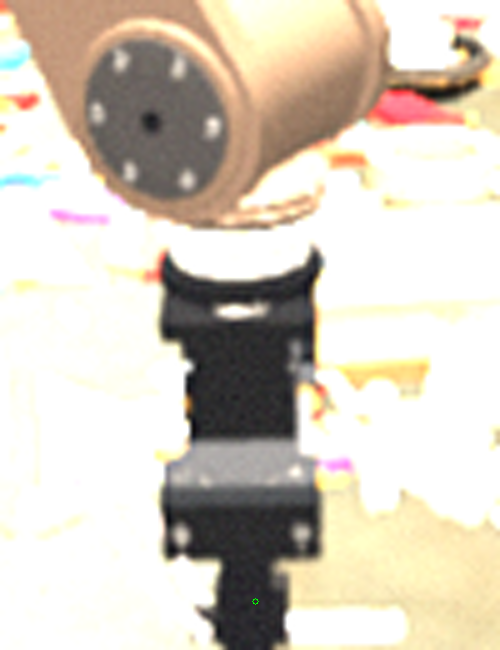

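```bash
python3 -m pendant '[0,0,0.015,0,-1, 0,0,0.015,0,-1, 0,0,0,0,0, 0,0,0,0,1, 0,0,0,0,1, 0,0,0,0,1, 0,0,0,0,1, 0,0,0,0,1]'
python3 - <<'E'
from h import *
b=env.read_camera('side')
s=env.state();p=s['eef_pos'];print(p,s['opening'],s['t'],s['ft_force'])
g=np.clip(b.astype(float)*3.,0,255).astype(np.uint8)
crop(g,195,160,100,120,5,'s8',proj('side',[p,p+[0,0,40]]))
E
```

```text
t: 8.25
eef_pos: [509.3, -200.9, -30.9]
tcp_rot: [3.142, 0.0, -3.141]
ft_force: [0.1, -0.4, -0.1]
opening: 0.425
[ 509.25921657 -200.84182468  -30.88424437] 0.3876865545914989 8.3 [-0.12726648  0.73069545  0.4640622 ]
```

View pics/s8.png

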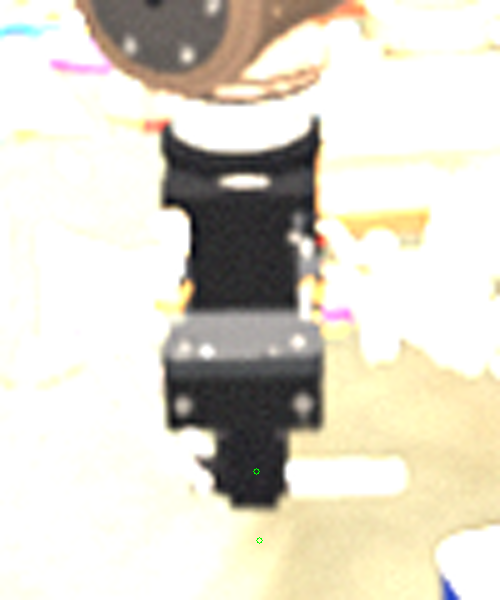

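```bash
python3 -m pendant '[0,0,0,0,1, 0,0,0,0,1, 0,0,0,0,1, 0,0,0,0,1]'; python3 -m pendant '[0,0,-0.02,0,1, 0,0,-0.03,0,1, 0,0,0,0,1]'
python3 - <<'E'
from h import *
b=env.read_camera('side')
s=env.state();p=s['eef_pos'];print(p,s['opening'],s['t'],s['ft_force'])
g=np.clip(b.astype(float)*2.,0,255).astype(np.uint8)
crop(g,195,160,100,100,6,'s9')
E
```

```text
t: 8.8
eef_pos: [509.3, -200.9, -30.9]
tcp_rot: [3.142, 0.0, -3.141]
ft_force: [-0.1, -0.6, -0.1]
opening: 0.165
t: 9.18
eef_pos: [509.8, -201.1, -9.7]
tcp_rot: [-3.141, 0.002, -3.141]
ft_force: [-0.0, -0.5, -0.8]
opening: 0.168
[ 509.58500068 -200.97993443  -10.18753323] 0.16652040953618993 9.225 [-0.1995152   0.09855715 -0.96060576]
```

View pics/s9.png

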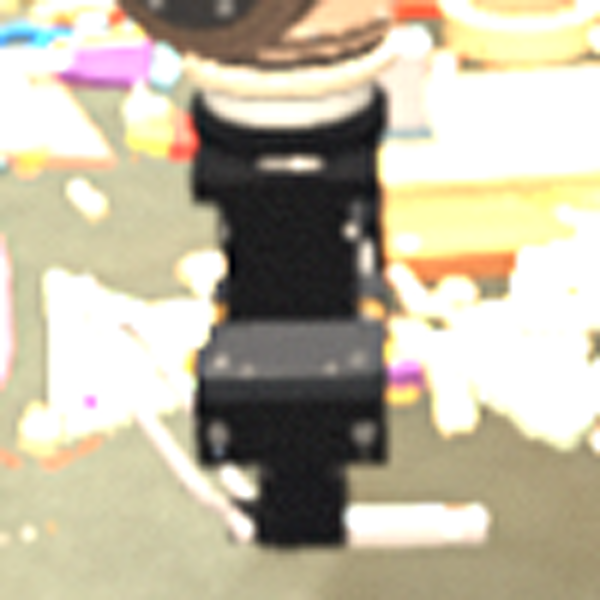

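Gripped at 16 mm opening, with the pin level. I'll lift and carry it to the front of the post.

```bash
python3 -m pendant '[0,0,-0.11,0,1, 0,0.03,-0.11,0,1, 0.025,0.121,0,0,1, 0.025,0.121,0,0,1, 0.025,0.121,0,0,1, 0.025,0.121,0,0,1, 0.025,0.121,0,0,1, 0.025,0.121,0,0,1, 0.025,0.121,0.085,-0.038,1, 0,0,0,0,1]'
python3 - <<'E'
from h import *
b=env.read_camera('side');a=env.read_camera('top')
np.save('a10.npy',a);np.save('b10.npy',b)
s=env.state();p=s['eef_pos'];print(p,s['tcp_rot'],s['opening'],s['t'],s['ft_force'])
crop(b,200,110,100,90,8,'s10')
crop(a,180,160,80,90,7,'t10')
E
```

```text
t: 10.48
eef_pos: [437.2, 152.1, 41.5]
tcp_rot: [-3.142, -0.003, -3.016]
ft_force: [0.3, -0.2, -2.0]
opening: 0.168
[438.97792127 150.0563536   43.00900266] [-3.14155351e+00 -6.66781194e-04 -3.02134607e+00] 0.16687143803191748 10.575 [ 0.63342239 -0.8743342  -0.76397988]
```

View pics/s10.png

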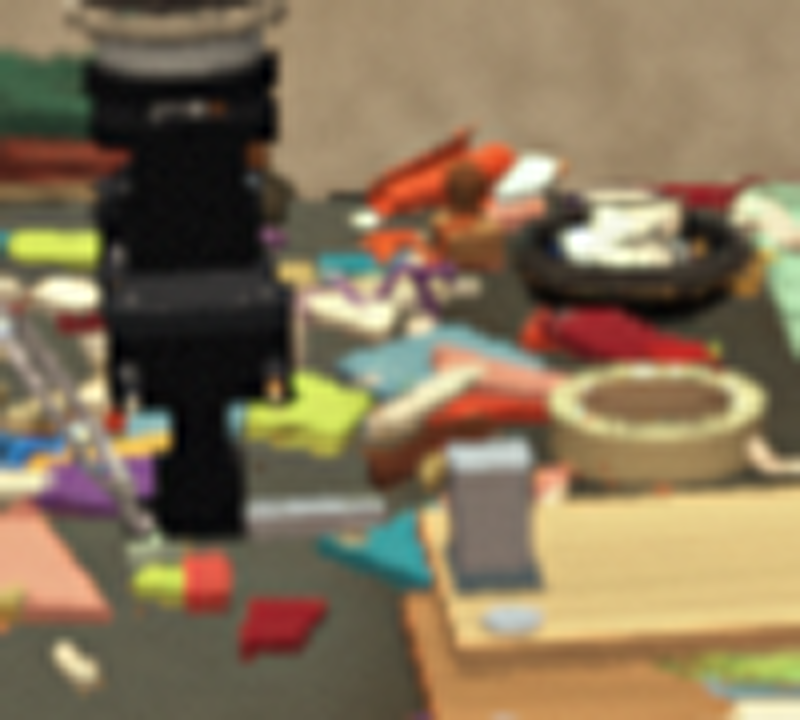

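View pics/t10.png

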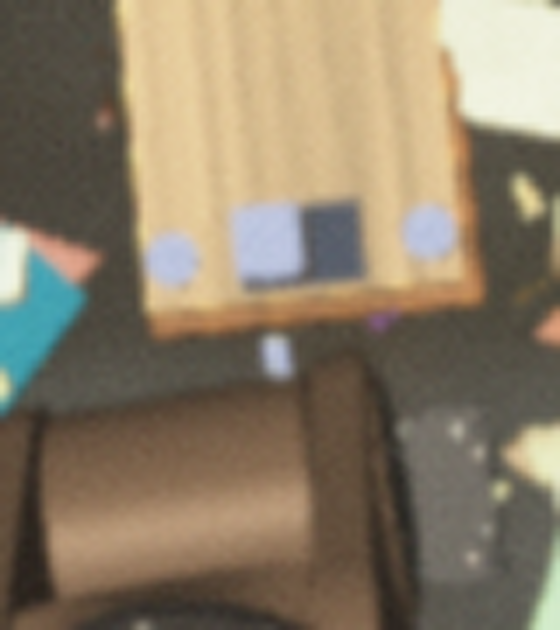

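```bash
python3 - <<'E'
from h import *
f=lambda L,x0,y0,k:np.array(L)/k+[x0,y0]-.5
yaw=.12;u=np.array([np.cos(yaw),np.sin(yaw)]);v=np.array([-u[1],u[0]])
P=unproj('top',f([(232,208),(298,204),(304,272),(243,280)],180,160,7),101)[:,:2]
N=unproj('top',f([(262,339),(288,336),(266,378),(294,376)],180,160,7),84)[:,:2]
print('post u,v',(P@np.c_[u,v]).round(1),(P@v).mean()); print('pin',(N@np.c_[u,v]).round(1))
S=unproj('side',f([(450,455),(450,475),(530,470),(526,448)],200,110,8),101)[:,:2]
print('side post',(S@np.c_[u,v]).round(1))
M=unproj('side',f([(384,498),(384,522),(246,503),(246,532)],200,110,8),79)[:,:2]
print('side pin',(M@np.c_[u,v]).round(1))
e=env.state()['eef_pos'];print('eef',e[:2]@np.c_[u,v])
for c in('top','side'):print([(d['xyz'],d['confidence']) for d in env.landmark_of('pin',c)+env.landmark_of('press_mark',c)][:6])
E
```

```text
post u,v [[581.1 106.3]
 [579.8  78.6]
 [551.2  78.9]
 [550.6 104.6]] 92.09253066075297
pin [[526.2 101. ]
 [526.3  89.9]
 [509.6 100.9]
 [509.2  89.1]]
side post [[549.5  99.3]
 [547.   77.1]
 [578.2  77.3]
 [580.  102.1]]
side pin [[524.3 114.1]
 [521.8  87.9]
 [469.5 118. ]
 [467.6  86.5]]
eef [453.78464849  96.42622781]
[([480.0, -363.1, 4.0], 0.67), ([350.9, -133.6, 7.3], 0.67), ([539.1, 146.6, 83.5], 0.87)]
[([481.1, -365.5, 4.1], 0.77), ([457.1, 157.7, 76.4], 0.76), ([349.6, -131.5, 7.8], 0.56), ([538.8, 149.9, 79.1], 0.94)]
```

```bash
cat > st.py <<'E'
from h import *
yaw=.12;u=np.array([np.cos(yaw),np.sin(yaw)]);v=np.array([-u[1],u[0]])
s=env.state();e=s['eef_pos'];f=s['ft_force']
print('t %.2f u %.1f v %.1f z %.1f yaw %.4f | Fu %.1f Fv %.1f Fz %.1f op %.3f'%(s['t'],e[:2]@u,e[:2]@v,e[2],s['tcp_rot'][2],f[:2]@u,f[:2]@v,f[2],s['opening']),s['moment'].round(2))
E
python3 -m pendant '[0,-0.005,-0.005,0,1, -0.025,-0.005,0,0,1, -0.025,0,0,0,1, 0,0,0,0,1, 0,0,0,0,1]'; python3 st.py
```

```text
t: 11.4
eef_pos: [459.3, 148.3, 45.0]
tcp_rot: [3.142, -0.001, -3.022]
ft_force: [-0.1, -1.2, -2.1]
opening: 0.164
t 11.40 u 473.7 v 92.3 z 45.0 yaw -3.0219 | Fu -0.2 Fv -1.2 Fz -2.1 op 0.164 [ 0.04  0.06 -0.02]
```

```bash
python3 -m pendant '[-0.0025,0,0,0,1, -0.0025,0,0,0,1, -0.0025,0,0,0,1, -0.0025,0,0,0,1]'; python3 st.py;python3 -m pendant '[-0.0025,0,0,0,1, -0.0025,0,0,0,1]'; python3 st.py
```

```text
t: 11.9
eef_pos: [463.5, 148.8, 45.2]
tcp_rot: [3.142, -0.0, -3.022]
ft_force: [-1.0, -0.3, -1.5]
opening: 0.168
t 11.90 u 477.9 v 92.3 z 45.2 yaw -3.0218 | Fu -1.0 Fv -0.1 Fz -1.5 op 0.168 [0.08 0.25 0.01]
t: 12.15
eef_pos: [464.1, 148.9, 44.9]
tcp_rot: [-3.142, -0.003, -3.022]
ft_force: [-9.0, -1.5, 2.9]
opening: 0.17
t 12.15 u 478.6 v 92.3 z 44.9 yaw -3.0218 | Fu -9.1 Fv -0.4 Fz 2.9 op 0.170 [-0.1   1.27  0.03]
```

```bash
python3 -m pendant '[0.0025,0,0,0,1, 0.0025,0,0,0,1]'; python3 st.py; python3 - <<'E'
from h import *
B=np.mean([env.read_camera('side').astype(float) for _ in range(4)],0);A=np.mean([env.read_camera('top').astype(float) for _ in range(4)],0)
a=np.clip(A,0,255).astype(np.uint8);b=np.clip(B*1.3,0,255).astype(np.uint8)
crop(b,218,150,60,40,13,'s11')
crop(a,205,180,30,35,16,'t11')
E
```

```text
t: 12.4
eef_pos: [463.5, 148.8, 45.1]
tcp_rot: [3.141, 0.0, -3.022]
ft_force: [-1.3, -1.5, -2.6]
opening: 0.167
t 12.40 u 478.0 v 92.3 z 45.1 yaw -3.0218 | Fu -1.5 Fv -1.4 Fz -2.6 op 0.167 [ 0.01  0.2  -0.01]
```

View pics/s11.png

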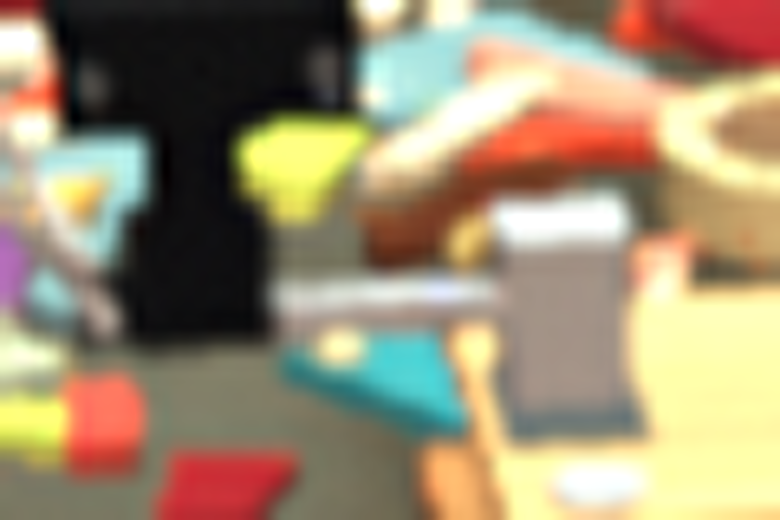

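View pics/t11.png

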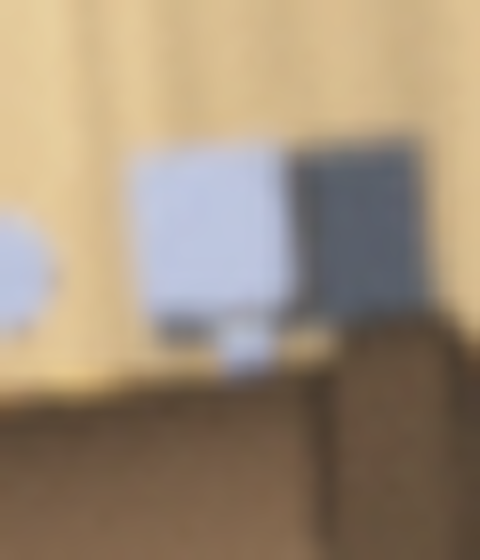

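```bash
python3 - <<'E'
from h import *
yaw=.12;u=np.array([np.cos(yaw),np.sin(yaw)]);v=np.array([-u[1],u[0]])
f=lambda L,x0,y0,k:np.array(L)/k+[x0,y0]-.5
P=unproj('top',f([(135,160),(285,148),(298,303),(147,318)],205,180,16),101)[:,:2]
N=unproj('top',f([(217,328),(270,325),(221,365),(273,362)],205,180,16),86)[:,:2]
print((P@np.c_[u,v]).round(1),(P@v).mean());print((N@np.c_[u,v]).round(1),(N@v).mean())
S=unproj('side',f([(495,205),(500,247),(632,237),(622,198)],218,150,13),101)[:,:2];print((S@np.c_[u,v]).round(1),(S@v).mean())
for z in (79,80,81,82,83):
  M=unproj('side',f([(380,276),(380,338)],218,150,13),z)[:,:2];print(z,(M@v).mean())
E
```

```text
[[580.1 105.5]
 [579.4  77.9]
 [550.9  78.4]
 [551.1 106.1]] 91.96741144664391
[[549.   95.2]
 [548.5  85.3]
 [542.1  95.1]
 [541.7  85.5]] 90.26582997098707
[[550.2 109.5]
 [548.   80.3]
 [579.9  81.7]
 [581.3 109.1]] 95.12200124547846
79 102.80229023911929
80 100.21658882291771
81 97.63088740671589
82 95.04518599051407
83 92.45948457431226
```

```bash
python3 -m pendant '[0.0025,0.00425,0,0,1, -0.0025,0,0,0,1, -0.0025,0,0,0,1]'; python3 st.py;python3 -m pendant '[-0.0025,0,0,0,1]'; python3 st.py
```

```text
t: 13.18
eef_pos: [464.5, 150.7, 45.2]
tcp_rot: [3.141, 0.0, -3.022]
ft_force: [-0.4, -0.8, -2.5]
opening: 0.163
t 13.18 u 479.2 v 94.0 z 45.2 yaw -3.0218 | Fu -0.4 Fv -0.7 Fz -2.5 op 0.163 [0.01 0.03 0.01]
t: 13.3
eef_pos: [465.4, 150.8, 45.1]
tcp_rot: [3.141, 0.0, -3.022]
ft_force: [-0.1, 0.6, -0.9]
opening: 0.168
t 13.30 u 480.1 v 94.0 z 45.1 yaw -3.0218 | Fu -0.1 Fv 0.6 Fz -0.9 op 0.168 [0.01 0.04 0.  ]
```

Past 478.6 with no force, so the nose is entering the hole. I'll continue.

```bash
python3 -m pendant '[-0.005,0,0,0,1, -0.005,0,0,0,1, -0.005,0,0,0,1]'; python3 st.py;python3 -m pendant '[-0.005,0,0,0,1, -0.005,0,0,0,1, -0.005,0,0,0,1]'; python3 st.py
```

```text
t: 13.68
eef_pos: [471.4, 151.5, 45.1]
tcp_rot: [3.142, 0.0, -3.022]
ft_force: [0.9, 0.1, -1.8]
opening: 0.17
t 13.68 u 486.1 v 93.9 z 45.1 yaw -3.0219 | Fu 0.9 Fv 0.0 Fz -1.8 op 0.170 [ 0.06 -0.02  0.  ]
t: 14.05
eef_pos: [477.3, 152.2, 45.1]
tcp_rot: [3.142, 0.0, -3.022]
ft_force: [0.1, -0.6, -1.6]
opening: 0.166
t 14.05 u 492.1 v 94.0 z 45.1 yaw -3.0219 | Fu 0.0 Fv -0.6 Fz -1.6 op 0.166 [ 0.    0.06 -0.03]
```

```bash
python3 -m pendant '[-0.0075,0,0,0,1, -0.0075,0,0,0,1, -0.0075,0,0,0,1]'; python3 st.py;python3 -m pendant '[-0.0075,0,0,0,1, -0.0075,0,0,0,1, -0.0075,0,0,0,1, -0.0075,0,0,0,1]'; python3 st.py;python3 -m pendant '[-0.0075,0,0,0,1, -0.0075,0,0,0,1, -0.0075,0,0,0,1, -0.0075,0,0,0,1]'; python3 st.py
```

```text
t: 14.42
eef_pos: [486.3, 153.3, 45.1]
tcp_rot: [3.142, 0.0, -3.022]
ft_force: [-0.9, 0.3, -1.4]
opening: 0.163
t 14.43 u 501.2 v 94.0 z 45.1 yaw -3.0218 | Fu -0.8 Fv 0.4 Fz -1.4 op 0.163 [-0.    0.06 -0.04]
t: 14.92
eef_pos: [498.2, 154.7, 45.1]
tcp_rot: [3.142, 0.0, -3.022]
ft_force: [0.3, -0.4, -1.0]
opening: 0.166
t 14.93 u 513.1 v 93.9 z 45.1 yaw -3.0219 | Fu 0.2 Fv -0.4 Fz -1.0 op 0.166 [0.01 0.08 0.01]
t: 15.42
eef_pos: [510.1, 156.1, 45.1]
tcp_rot: [3.142, 0.0, -3.022]
ft_force: [0.3, -0.3, -2.1]
opening: 0.163
t 15.43 u 525.1 v 93.9 z 45.1 yaw -3.0219 | Fu 0.3 Fv -0.4 Fz -2.1 op 0.163 [0.04 0.01 0.01]
```

```bash
python3 -m pendant '[-0.005,0,0,0,1, -0.005,0,0,0,1, -0.004,0,0,0,1]'; python3 st.py;python3 -m pendant '[-0.0025,0,0,0,1, -0.0025,0,0,0,1]'; python3 st.py
```

```text
t: 15.8
eef_pos: [515.6, 156.8, 45.1]
tcp_rot: [3.142, 0.0, -3.022]
ft_force: [-0.1, -0.2, -1.7]
opening: 0.168
t 15.80 u 530.6 v 93.9 z 45.1 yaw -3.0218 | Fu -0.2 Fv -0.2 Fz -1.7 op 0.168 [0.05 0.07 0.02]
t: 16.05
eef_pos: [517.5, 157.0, 45.1]
tcp_rot: [3.142, 0.0, -3.022]
ft_force: [0.4, -0.2, -1.1]
opening: 0.17
t 16.05 u 532.6 v 93.9 z 45.1 yaw -3.0219 | Fu 0.4 Fv -0.2 Fz -1.1 op 0.170 [0.04 0.05 0.01]
```

```bash
python3 -m pendant '[-0.0025,0,0,0,1]'; python3 st.py;python3 -m pendant '[-0.0025,0,0,0,1]'; python3 st.py; python3 -m pendant '[-0.0025,0,0,0,1]'; python3 st.py
```

```text
t: 16.18
eef_pos: [517.6, 157.0, 45.0]
tcp_rot: [-3.142, -0.002, -3.022]
ft_force: [-7.4, -1.2, 3.1]
opening: 0.166
t 16.18 u 532.6 v 93.9 z 45.0 yaw -3.0218 | Fu -7.5 Fv -0.4 Fz 3.1 op 0.166 [-0.15  1.12  0.05]
t: 16.3
eef_pos: [517.5, 157.0, 45.0]
tcp_rot: [-3.141, -0.004, -3.022]
ft_force: [-10.8, -1.4, 6.5]
opening: 0.167
t 16.30 u 532.6 v 93.9 z 45.0 yaw -3.0217 | Fu -10.9 Fv -0.1 Fz 6.5 op 0.167 [-0.29  1.82  0.05]
t: 16.42
eef_pos: [517.5, 157.0, 45.0]
tcp_rot: [-3.141, -0.006, -3.022]
ft_force: [-16.5, -3.0, 11.5]
opening: 0.169
t 16.43 u 532.5 v 93.9 z 45.0 yaw -3.0217 | Fu -16.7 Fv -1.0 Fz 11.5 op 0.169 [-0.37  2.57  0.  ]
```

The shoulder met the post at u 532.6, as predicted. I'll relieve the pressure and look.

```bash
python3 -m pendant '[0.005,0,0,0,1, 0,0,0,0,1]'; python3 st.py; python3 - <<'E'
from h import *
b=env.read_camera('side');a=env.read_camera('top')
crop(b,200,90,100,100,6,'s12')
crop(a,190,150,70,60,8,'t12')
E
```

```text
t: 16.68
eef_pos: [517.6, 157.0, 45.0]
tcp_rot: [3.142, -0.002, -3.022]
ft_force: [-6.0, -0.7, 0.9]
opening: 0.168
t 16.68 u 532.7 v 93.9 z 45.0 yaw -3.0218 | Fu -6.0 Fv 0.0 Fz 0.9 op 0.168 [-0.14  0.97  0.03]
```

View pics/s12.png

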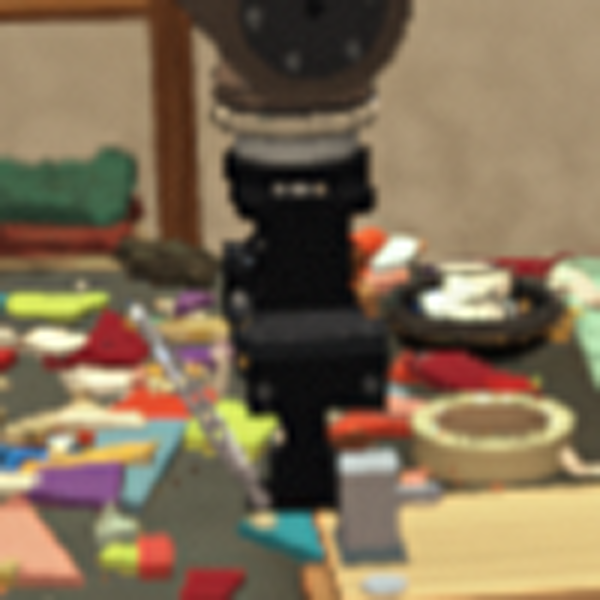

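View pics/t12.png

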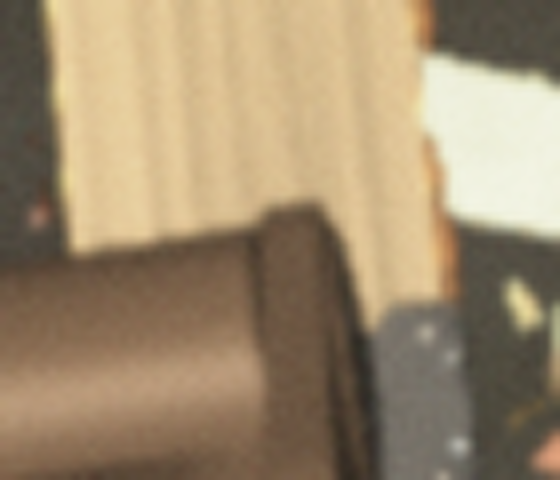

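The nose shows past the post at (440,490), so the pin is through. I'll release and rise straight up.

```bash
python3 -m pendant '[0,0,0,0,0.5, 0,0,0,0,0.3, 0,0,0,0,0.2, 0,0,0,0,0.2, 0,0,-0.05,0,0.2, 0,0,-0.05,0,0.2, 0,0,-0.08,0,0.2, 0,0,-0.08,0,0.5, 0,0,-0.08,0,1, 0,0,0,0,1]'; python3 st.py; python3 - <<'E'
from h import *
b=env.read_camera('side');a=env.read_camera('top')
crop(b,200,90,100,100,6,'s13')
crop(a,190,150,70,60,8,'t13')
E
```

```text
t: 18.02
eef_pos: [519.4, 157.3, 183.2]
tcp_rot: [3.141, 0.004, -3.022]
ft_force: [-0.0, 0.1, -0.5]
opening: 0.142
t 18.02 u 534.5 v 94.0 z 183.2 yaw -3.0218 | Fu -0.0 Fv 0.1 Fz -0.5 op 0.142 [ 0.05  0.03 -0.  ]
```

View pics/s13.png

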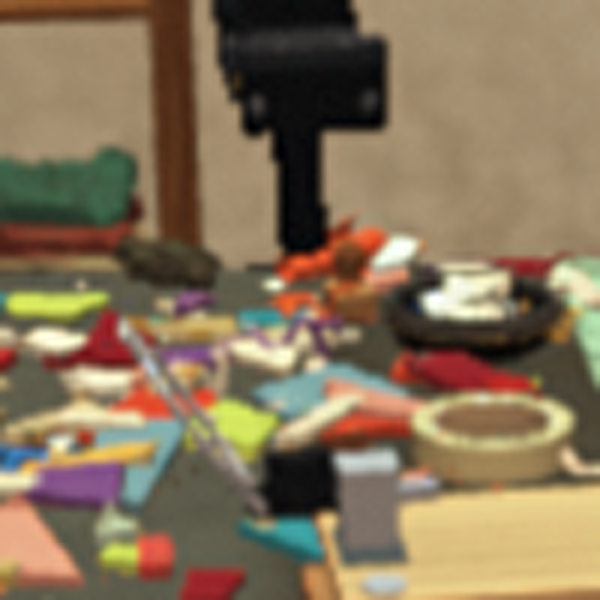

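```bash
cat >> h.py <<'E'
yaw=.12;U=np.array([np.cos(yaw),np.sin(yaw)]);V=np.array([-U[1],U[0]])
def uz(cam,uv,vv):
    a=unproj(cam,uv,0.);b=unproj(cam,uv,100.)
    t=(vv-a[:,:2]@V)/((b-a)[:,:2]@V); p=a+t[:,None]*(b-a)
    return np.c_[p[:,:2]@U,p[:,2]]
E
python3 - <<'E'
from h import *
f=lambda L,x0,y0,k:np.array(L)/k+[x0,y0]-.5
print('tab end,lug,nose, fingertip',uz('side',f([(122,326),(262,505),(437,483),(305,250)],200,90,6),94.).round(1))
O=np.array([507.2,84.])
for d in range(-34,91,6):
    p=np.radians(d); C=O+108*np.array([np.sin(p),np.cos(p)])+2.5*np.array([-np.cos(p),np.sin(p)])
    if d<0: C[0]=O[0]+118*np.sin(p)-2
    print(d,'eef u %.1f z %.1f'%(C[0]-10,C[1]-36))
E
```

```text
tab end,lug,nose, fingertip [[441.  182.7]
 [508.8  81.2]
 [601.3  87.5]
 [535.  217.3]]
-34 eef u 429.2 z 136.1
-28 eef u 439.8 z 142.2
-22 eef u 451.0 z 147.2
-16 eef u 462.7 z 151.1
-10 eef u 474.7 z 153.9
-4 eef u 487.0 z 155.6
2 eef u 498.5 z 156.0
8 eef u 509.8 z 155.3
14 eef u 520.9 z 153.4
20 eef u 531.8 z 150.3
26 eef u 542.3 z 146.2
32 eef u 552.3 z 140.9
38 eef u 561.7 z 134.6
44 eef u 570.4 z 127.4
50 eef u 578.3 z 119.3
56 eef u 585.3 z 110.5
62 eef u 591.4 z 100.9
68 eef u 596.4 z 90.8
74 eef u 600.3 z 80.2
80 eef u 603.1 z 69.2
86 eef u 604.8 z 58.0
```

```bash
python3 -m pendant '[0.1,0,0,0,1, 0.1,0,0,0,1, 0.09,0,0,0,1, 0,0,0.06,0,1, 0,0,0.06,0,1, 0,0,0,0,1]'; python3 st.py; python3 - <<'E'
from h import *
b=env.read_camera('side');a=env.read_camera('top')
crop(b,170,90,100,100,6,'s14')
crop(a,190,160,70,70,8,'t14')
E
```

```text
t: 18.88
eef_pos: [402.1, 143.0, 131.4]
tcp_rot: [-3.141, -0.004, -3.022]
ft_force: [0.7, -0.4, -0.2]
opening: 0.003
t 18.88 u 416.3 v 93.8 z 131.4 yaw -3.0219 | Fu 0.6 Fv -0.5 Fz -0.2 op 0.003 [0.02 0.02 0.02]
```

View pics/s14.png

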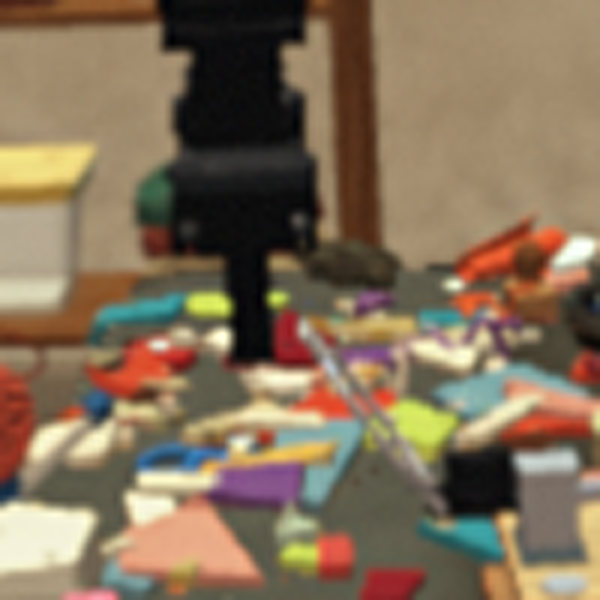

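View pics/t14.png

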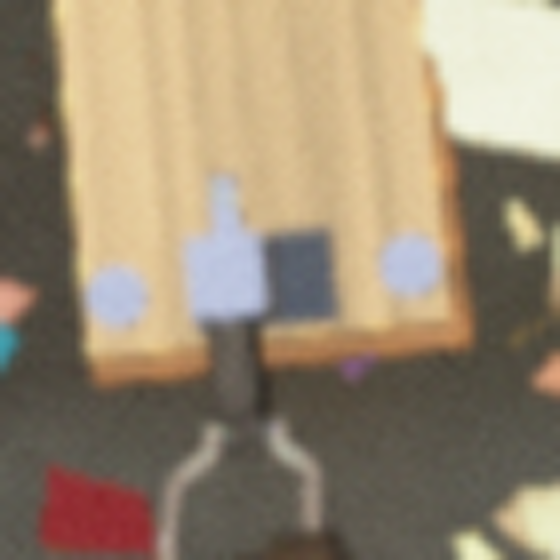

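```bash
python3 -m pendant '[-0.016,0,-0.005,0,1, -0.016,0,-0.0075,0,1, -0.0135,0,-0.0075,0,1, -0.014,0,-0.0065,0,1, -0.014,0,-0.006,0,1, -0.0145,0,-0.005,0,1, -0.015,0,-0.005,0,1, -0.015,0,-0.004,0,1]'; python3 st.py; python3 - <<'E'
from h import *
b=env.read_camera('side')
crop(b,170,90,100,100,6,'s15')
E
```

```text
t: 19.98
eef_pos: [450.6, 149.0, 151.8]
tcp_rot: [3.142, 0.0, -3.022]
ft_force: [-0.8, 0.1, 0.1]
opening: 0.006
t 19.98 u 465.2 v 94.0 z 151.8 yaw -3.0219 | Fu -0.7 Fv 0.2 Fz 0.1 op 0.006 [ 0.08  0.01 -0.01]
```

View pics/s15.png

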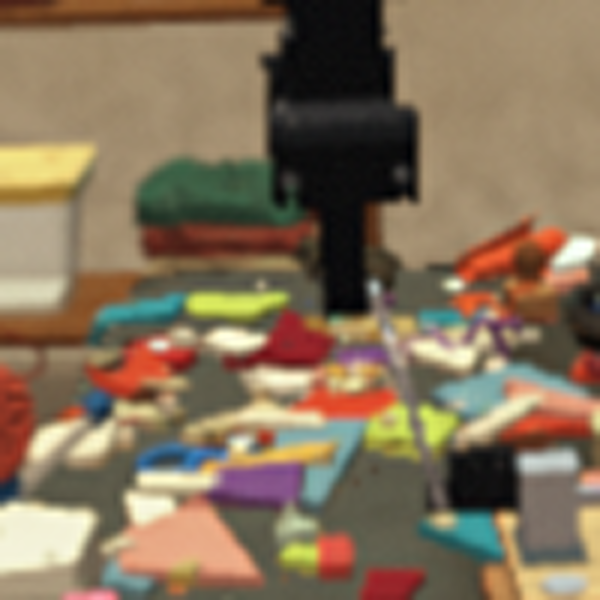

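```bash
python3 -m pendant '[-0.015,0,-0.004,0,1, -0.015,0,-0.0025,0,1, -0.015,0,-0.002,0,1, -0.015,0,-0.001,0,1, -0.015,0,0,0,1, -0.015,0,0,0,1, -0.014,0,0.001,0,1, -0.014,0,0.002,0,1, -0.014,0,0.0025,0,1, -0.014,0,0.0035,0,1]'; python3 st.py; python3 - <<'E'
from h import *
b=env.read_camera('side')
crop(b,190,90,100,100,6,'s16')
E
```

```text
t: 21.28
eef_pos: [508.5, 155.9, 151.8]
tcp_rot: [3.142, 0.0, -3.022]
ft_force: [-0.8, -0.9, 0.0]
opening: 0.005
t 21.27 u 523.5 v 93.9 z 151.8 yaw -3.0219 | Fu -0.9 Fv -0.8 Fz 0.0 op 0.005 [ 0.07  0.11 -0.  ]
```

View pics/s16.png

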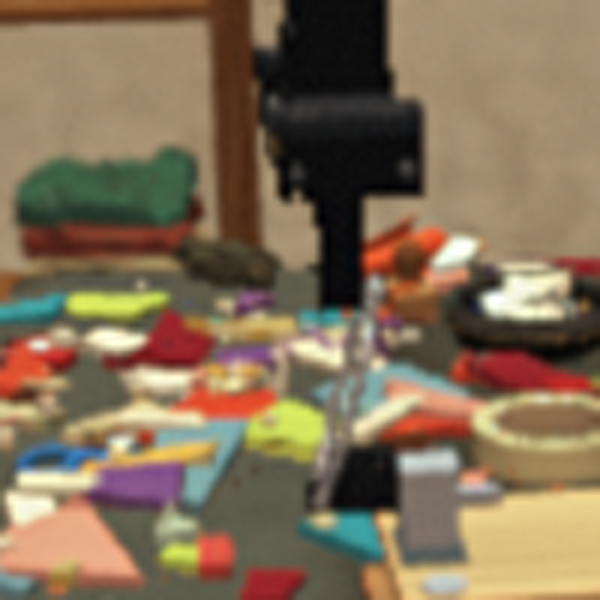

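```bash
python3 -m pendant '[-0.014,0,0.004,0,1, -0.014,0,0.0045,0,1, -0.0135,0,0.005,0,1, -0.013,0,0.006,0,1, -0.0125,0,0.007,0,1, -0.012,0,0.0075,0,1, -0.0115,0,0.008,0,1, -0.011,0,0.0085,0,1, -0.011,0,0.009,0,1, -0.0105,0,0.0095,0,1]'; python3 st.py; python3 - <<'E'
from h import *
b=env.read_camera('side')
crop(b,190,90,100,100,6,'s17')
E
```

```text
t: 22.58
eef_pos: [557.2, 161.8, 124.1]
tcp_rot: [3.142, 0.0, -3.022]
ft_force: [0.8, -0.8, 0.6]
opening: 0.002
t 22.57 u 572.6 v 93.9 z 124.1 yaw -3.0219 | Fu 0.7 Fv -0.9 Fz 0.6 op 0.002 [ 0.    0.09 -0.02]
```

View pics/s17.png

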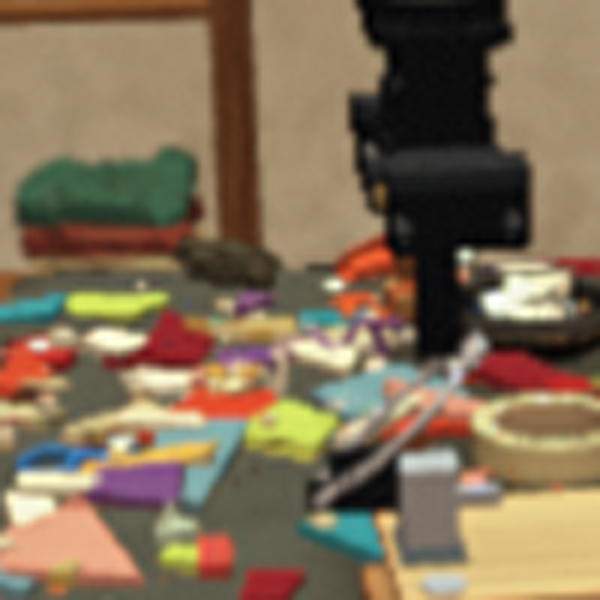

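```bash
python3 -m pendant '[-0.0185,0,0.014,0,1, -0.019,0,0.016,0,1, -0.015,0,0.0175,0,1, -0.015,0,0.02,0,1, -0.0125,0,0.0225,0,1, -0.0125,0,0.0235,0,1, -0.0125,0,0.025,0,1, -0.009,0,0.02,0,1]'; python3 st.py; python3 - <<'E'
from h import *
b=env.read_camera('side');a=env.read_camera('top')
crop(b,190,90,100,100,6,'s18')
crop(a,190,140,70,70,8,'t18')
E
```

```text
t: 23.62
eef_pos: [602.5, 167.2, 60.2]
tcp_rot: [3.142, -0.0, -3.022]
ft_force: [-0.2, 0.1, 0.6]
opening: 0.004
t 23.62 u 618.2 v 93.9 z 60.2 yaw -3.0218 | Fu -0.2 Fv 0.1 Fz 0.6 op 0.004 [0.03 0.09 0.05]
```

View pics/s18.png

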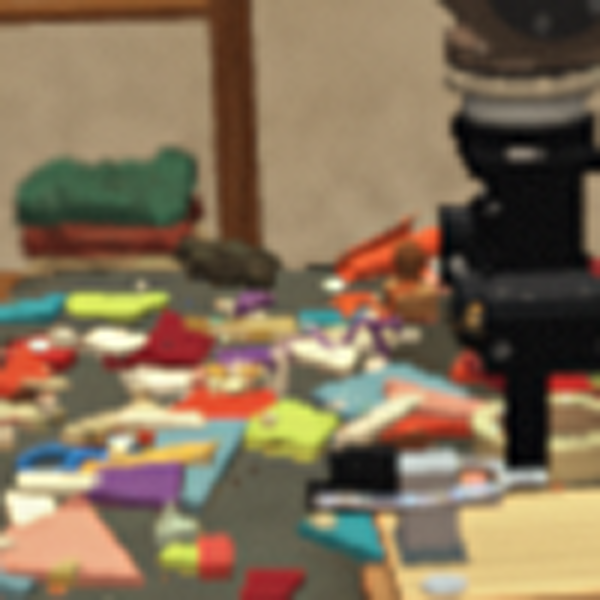

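View pics/t18.png

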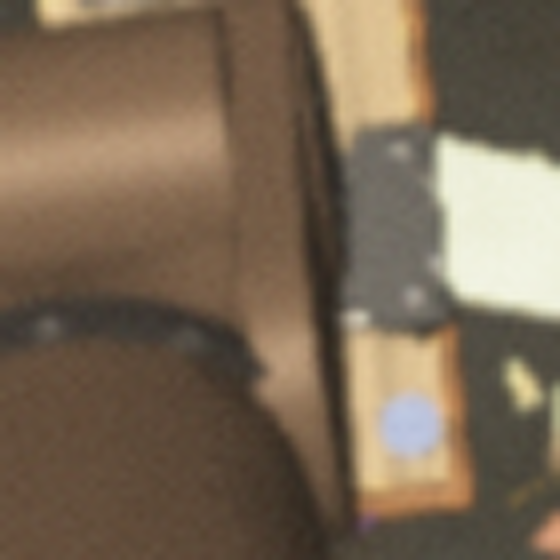

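```bash
python3 -m pendant '[-0.005,0,0.0075,0,1, 0,0,0.0075,0,1, 0,0,0.0075,0,1]'; python3 st.py; python3 -m pendant '[0,0,0.005,0,1]'; python3 st.py; python3 -m pendant '[0,0,0.005,0,1]'; python3 st.py
```

```text
t: 24.1
eef_pos: [605.6, 167.7, 53.2]
tcp_rot: [3.141, 0.004, -3.022]
ft_force: [3.1, -0.0, 12.5]
opening: 0.008
t 24.10 u 621.3 v 94.0 z 53.2 yaw -3.0218 | Fu 3.1 Fv -0.4 Fz 12.5 op 0.008 [ 0.02 -0.35  0.03]
t: 24.22
eef_pos: [606.5, 167.8, 51.8]
tcp_rot: [3.141, 0.006, -3.022]
ft_force: [3.4, 0.2, 12.6]
opening: 0.004
t 24.23 u 622.2 v 94.0 z 51.8 yaw -3.0219 | Fu 3.4 Fv -0.2 Fz 12.6 op 0.004 [ 0.09 -0.73  0.02]
t: 24.35
eef_pos: [606.5, 167.7, 49.7]
tcp_rot: [3.141, 0.006, -3.022]
ft_force: [3.1, 0.3, 3.9]
opening: 0.004
t 24.35 u 622.2 v 93.9 z 49.7 yaw -3.0219 | Fu 3.1 Fv -0.0 Fz 3.9 op 0.004 [ 0.09 -0.49 -0.02]
```

```bash
python3 -m pendant '[0,0,0.005,0,1, 0,0,0.005,0,1]'; python3 st.py; python3 - <<'E'
from h import *
b=env.read_camera('side')
crop(b,215,120,75,70,8,'s19')
E
```

```text
t: 24.6
eef_pos: [605.7, 167.7, 45.0]
tcp_rot: [3.141, 0.004, -3.022]
ft_force: [3.1, 1.3, 3.6]
opening: 0.006
t 24.60 u 621.5 v 94.0 z 45.0 yaw -3.0219 | Fu 3.2 Fv 0.9 Fz 3.6 op 0.006 [ 0.1  -0.55  0.01]
```

View pics/s19.png

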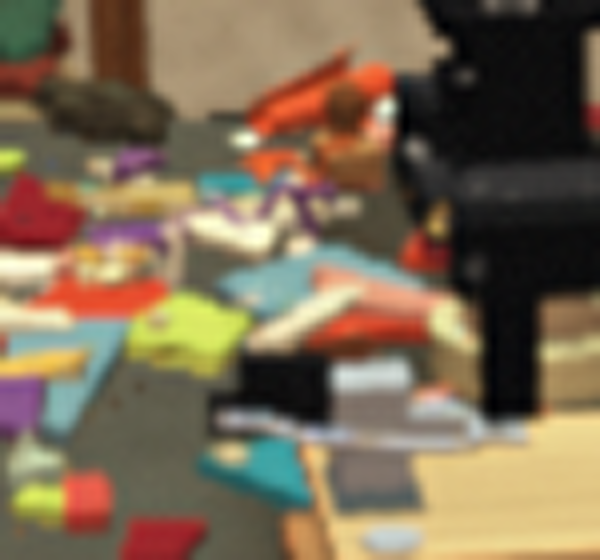

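```bash
python3 -m pendant '[0,0,0.005,0,1]'; python3 st.py; python3 -m pendant '[0,0,0.005,0,1]'; python3 st.py; python3 -m pendant '[0,0,0.005,0,1]'; python3 st.py
```

```text
t: 24.78
eef_pos: [604.0, 167.4, 41.9]
tcp_rot: [3.141, -0.0, -3.022]
ft_force: [-0.5, 0.4, 0.3]
opening: 0.005
t 24.77 u 619.7 v 93.9 z 41.9 yaw -3.0219 | Fu -0.5 Fv 0.4 Fz 0.3 op 0.005 [0.03 0.1  0.01]
t: 24.9
eef_pos: [603.7, 167.4, 39.5]
tcp_rot: [3.142, -0.001, -3.022]
ft_force: [-1.2, 0.4, 1.1]
opening: 0.004
t 24.90 u 619.4 v 93.9 z 39.5 yaw -3.0218 | Fu -1.1 Fv 0.5 Fz 1.1 op 0.004 [0.03 0.03 0.03]
t: 25.02
eef_pos: [603.8, 167.4, 37.5]
tcp_rot: [3.142, -0.001, -3.022]
ft_force: [-1.0, -0.0, 1.6]
opening: 0.005
t 25.02 u 619.5 v 93.9 z 37.5 yaw -3.0218 | Fu -1.0 Fv 0.1 Fz 1.6 op 0.005 [0.02 0.09 0.05]
```

```bash
python3 - <<'E'
from h import *
crop(env.read_camera('side'),215,120,75,70,8,'s20')
E
python3 -m pendant '[0,0,-0.05,0,1, 0,0,-0.1,0,1, 0,0,-0.1,0,1, 0,0,0,0,1]'; python3 st.py; python3 - <<'E'
from h import *
b=env.read_camera('side')
crop(b,215,120,75,70,8,'s21')
E
```

```text
t: 25.58
eef_pos: [605.4, 167.7, 140.8]
tcp_rot: [3.141, 0.005, -3.022]
ft_force: [-0.3, -0.2, -1.2]
opening: 0.004
t 25.57 u 621.2 v 94.0 z 140.8 yaw -3.0218 | Fu -0.4 Fv -0.2 Fz -1.2 op 0.004 [ 0.05  0.07 -0.03]
```

View pics/s20.png

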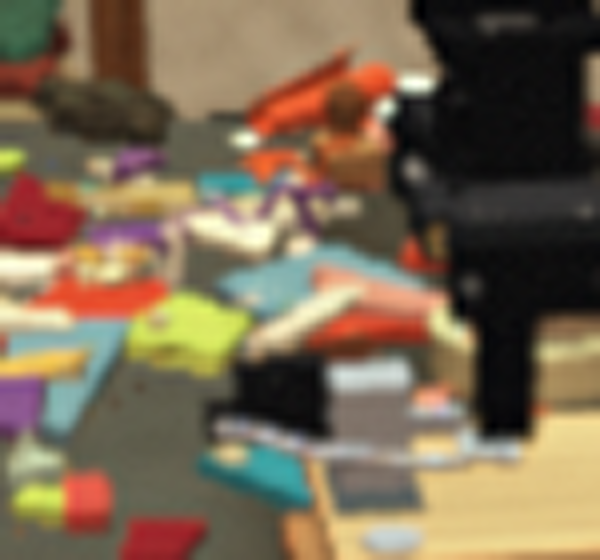

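View pics/s21.png

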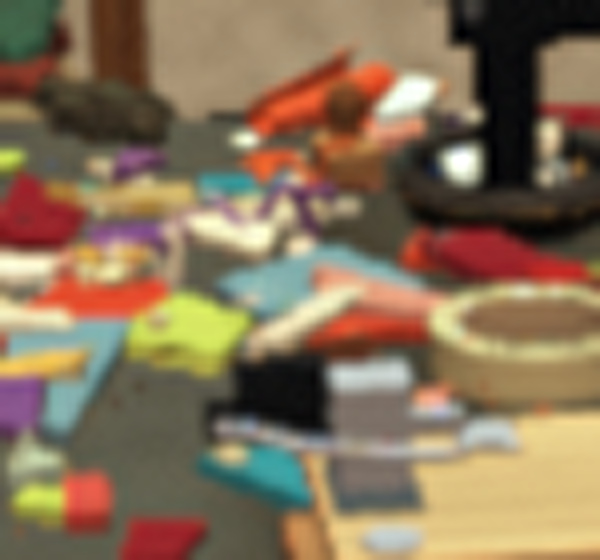

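The ring stayed down after the finger left, so it has snapped. I'll move back behind the head and check the pin's depth from the top.

```bash
python3 -m pendant '[0.125,0,0,0,1, 0.125,0,0,0,1, 0.125,0,0,0,1, 0.1,0,0,0,1, 0,0,0,0,1]'; python3 st.py; python3 - <<'E'
from h import *
b=np.mean([env.read_camera('side') for _ in range(3)],0).astype(np.uint8);a=np.mean([env.read_camera('top') for _ in range(3)],0).astype(np.uint8)
crop(b,230,150,60,40,13,'s22')
crop(a,200,155,40,55,11,'t22')
f=lambda L,x0,y0,k:np.array(L)/k+[x0,y0]-.5
E
```

```text
t: 26.25
eef_pos: [412.9, 144.5, 137.2]
tcp_rot: [-3.142, -0.003, -3.021]
ft_force: [-0.2, 0.0, 0.6]
opening: 0.004
t 26.25 u 427.2 v 94.0 z 137.2 yaw -3.0214 | Fu -0.2 Fv 0.1 Fz 0.6 op 0.004 [ 0.03 -0.    0.  ]
```

View pics/s22.png

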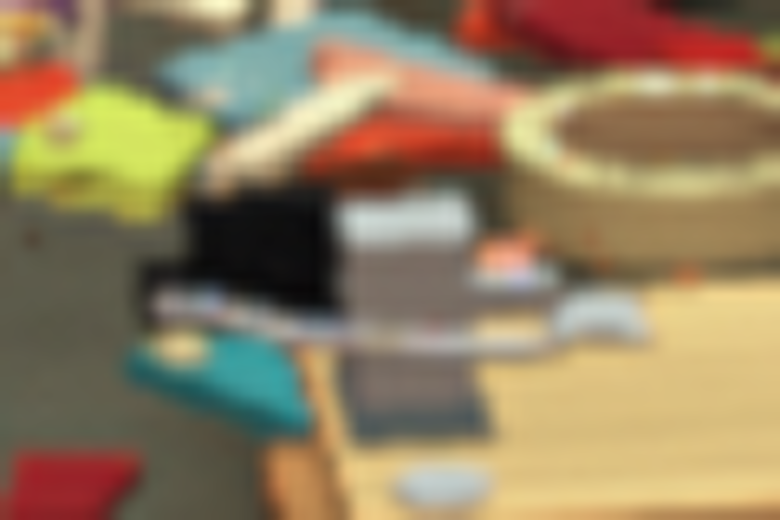

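View pics/t22.png

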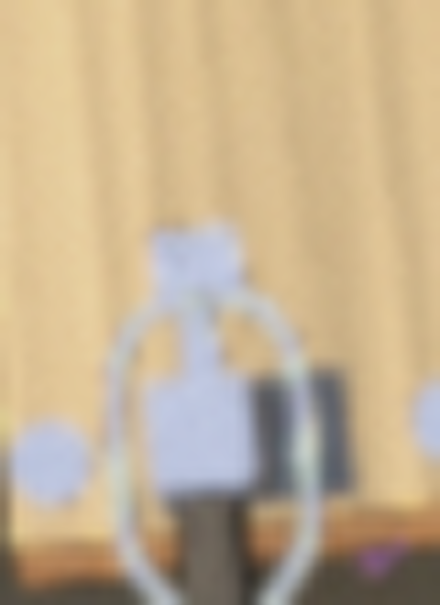

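```bash
python3 - <<'E'
from h import *
f=lambda L,x0,y0,k:np.array(L)/k+[x0,y0]-.5
print('tab far corner/near corner',uz('side',f([(632,295)],230,150,13),106.),uz('side',f([(648,338)],230,150,13),82.))
print('nose',uz('side',f([(555,275)],230,150,13),94.),'head back/front',uz('side',f([(190,250),(335,250)],230,150,13),86.),'post front',uz('side',f([(340,270)],230,150,13),80.),'lug back',uz('side',f([(145,295)],230,150,13),90.))
E
python3 -m pendant '[-0.06,0,0.08,0,1, -0.06,0,0.08,0,1, 0,0,0.08,0,1, 0,0,0,0,1]'; python3 st.py
```

```text
tab far corner/near corner [[621.74009294  74.21756021]] [[621.68693787  72.16653893]]
nose [[600.82592084  85.31638999]] head back/front [[511.6496142  100.4704694 ]
 [546.43391448  98.22631237]] post front [[546.88272318  95.32057977]] lug back [[500.76656855  88.17246395]]
t: 27.05
eef_pos: [462.4, 150.2, 40.0]
tcp_rot: [-3.141, -0.005, -3.022]
ft_force: [0.2, 0.1, 0.3]
opening: 0.004
t 27.05 u 477.1 v 93.8 z 40.0 yaw -3.0222 | Fu 0.2 Fv 0.1 Fz 0.3 op 0.004 [ 0.08 -0.03 -0.02]
```

```bash
python3 -m pendant '[-0.01,0,0,0,1, -0.01,0,0,0,1, -0.0075,0,0,0,1]'; python3 st.py; python3 -m pendant '[-0.005,0,0,0,1]'; python3 st.py; python3 -m pendant '[-0.005,0,0,0,1]'; python3 st.py; python3 -m pendant '[-0.0025,0,0,0,1]'; python3 st.py
```

```text
t: 27.42
eef_pos: [474.9, 151.9, 42.9]
tcp_rot: [3.141, 0.002, -3.022]
ft_force: [-1.3, -0.5, -0.2]
opening: 0.006
t 27.43 u 489.7 v 94.0 z 42.9 yaw -3.0218 | Fu -1.3 Fv -0.4 Fz -0.2 op 0.006 [-0.03  0.26 -0.06]
t: 27.55
eef_pos: [476.0, 152.0, 42.3]
tcp_rot: [3.142, -0.0, -3.022]
ft_force: [-6.4, 0.0, 2.0]
opening: 0.007
t 27.55 u 490.8 v 94.0 z 42.3 yaw -3.0218 | Fu -6.3 Fv 0.8 Fz 2.0 op 0.007 [-0.1   1.17 -0.02]
t: 27.68
eef_pos: [475.8, 152.0, 41.7]
tcp_rot: [-3.141, -0.005, -3.022]
ft_force: [-12.5, -1.3, 2.3]
opening: 0.008
t 27.68 u 490.6 v 93.9 z 41.7 yaw -3.0218 | Fu -12.5 Fv 0.2 Fz 2.3 op 0.008 [-0.13  2.19  0.  ]
t: 27.8
eef_pos: [475.7, 152.0, 41.4]
tcp_rot: [-3.141, -0.007, -3.022]
ft_force: [-14.4, -1.1, 4.1]
opening: 0.003
t 27.80 u 490.5 v 94.0 z 41.4 yaw -3.0217 | Fu -14.4 Fv 0.6 Fz 4.1 op 0.003 [-0.19  2.45  0.03]
```

The push meets a solid stop, so the pin is home. I'll back away, take a last look and hand in.

```bash
python3 -m pendant '[0.01,0,0,0,1, 0.05,0,0,0,1, 0.08,0,0,0,1, 0,0,-0.1,0,1, 0,0,-0.1,0,1, 0,0,0,0,1, 0,0,0,0,1, 0,0,0,0,1]'; python3 st.py; python3 - <<'E'
from h import *
b=np.mean([env.read_camera('side') for _ in range(3)],0).astype(np.uint8);a=env.read_camera('top')
crop(b,230,150,60,40,13,'s23')
f=lambda L,x0,y0,k:np.array(L)/k+[x0,y0]-.5
cv2.imwrite('pics/t23.png',cv2.resize(a[:,:,::-1],(800,600)))
E
```

```text
t: 28.8
eef_pos: [423.1, 145.6, 121.0]
tcp_rot: [-3.142, -0.002, -3.022]
ft_force: [-0.6, -0.2, 0.9]
opening: 0.003
t 28.80 u 437.5 v 93.9 z 121.0 yaw -3.0218 | Fu -0.6 Fv -0.1 Fz 0.9 op 0.003 [ 0.08  0.06 -0.01]
```

View pics/s23.png

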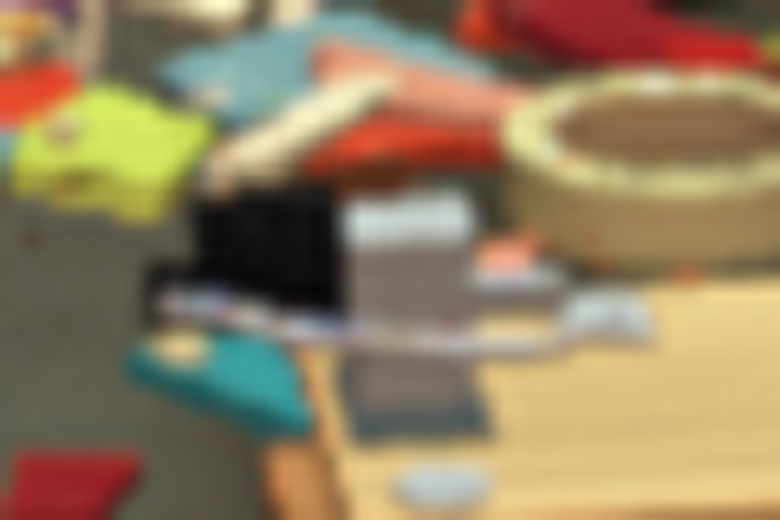

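View pics/t23.png

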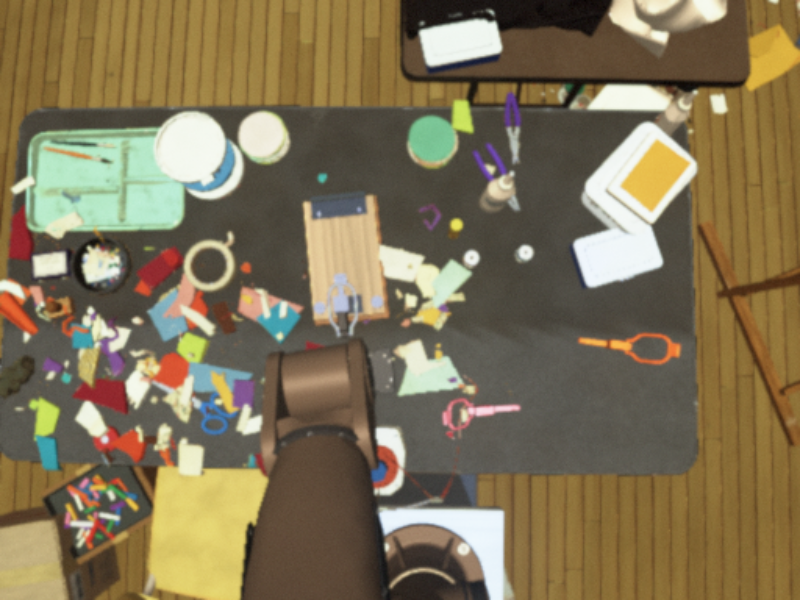

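The head (200–345) now sits flush on the post front (345). The tab (560–655, 285–345) is past the nose and low. The bystanders have not moved.

```bash
python3 -c "
from cell import env
print(env.job_done())"
```

```text
the job is handed in; nothing more can be done
None
```

The pin is fully home through the post, the ring is locked under its nose, and the job was handed in at about 29 s of the 72 s allowed. No verdict came back.

- **Insertion:** The first touch missed the hole sideways at about 9 N. I moved 1.7 mm across from the pictures and the pin then slid in almost without force. The shoulder met the post where expected. I pressed there up to about 17 N along the pin (20 N in total), with the ring still folded back.
- **Ring:** I swung it over with closed fingers and pressed the tab. The force peaked near 13 N, then fell to about 0. The ring stayed down once the fingers were clear.
- **Final seating:** I pushed the pin in from behind with about 14 N. It moved roughly 1–2 mm and met a firm stop.
- **Last pictures:** The head is flush on the post, the ring is round the post with the tab past and below the nose, the robot is clear, and no bystander had visibly moved.

**Disagreements:**
- In the side pictures the fingertips sat about 35 mm above the reported TCP. Because of this the first grasp closed empty above the head, and I corrected for it from then on.
- The two cameras differed by up to about 5 mm sideways.
- I could not read the ring angle directly. I judge it locked from the tab height (about 73 mm, which fits the locked position with the head sagging), the force drop and the ring staying down.

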